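# Fit a bayonet gas-filter cartridge and reset its service counter

## Robot

A 6-joint arm with a two-finger parallel gripper is mounted at the origin on the work surface. World frame = base frame: x ahead of the robot, y to its left, z up, the work surface at z = 0. Lengths are in m, angles in rad, forces in N, time in s.
With the tool pointing down it reaches from about 0.35 to 0.775 m from the base axis. Payload 7.3 kg.
Tool frame: the origin (TCP) lies between the finger pads; the fingertips stand 22 mm ahead of it and the grasp point (between the pads) lies 3 mm ahead of it; z points along the fingers, x is the direction in which the jaws open and shut, and the axes are right-handed (so a half turn about z gives the same grasp; the last joint's range is limited). The gripper opens to 92 mm and grips with 3 to 60 N. Pads are 19 mm wide; open, the fingers measure 130 mm over their backs; the gripper's body (75 mm by 190 mm) begins 47 mm behind the grasp point.
Start: joints at [-1.309, 0.342, 1.524, -0, 1.275, -0.146], TCP at [0.208, -0.482, 0.249] pointing down, gripper open.
Joint ranges: [-2.53, 2.53], [-0.77, 2.02], [0.04, 2.7], [-1, 4.14], [0.28, 2.66], [-3.11, 3.11]. Speed limits (rad/s): [2.57, 2.57, 3.14, 3.14, 3.14, 3.14].

## Interface

Orientations are given as a 3x3 rotation matrix whose columns are the frame's x, y, z axes.
In Python, from cell import bot gives the robot as it stands.
- The arm moves only by the tool jog_arm, never from a script. Its argument "commands" is a list that holds one entry, the list of rows, each a list of 7 numbers: the shift along the tool's x, y, z in cm, then the turn, a rotation vector about the tool's x, y, z in degrees, then the closure, from -1 (fully open) to 1 (shut), so that 0 is half open. A call has exactly 10 rows; each row shifts and turns the pose as measured when the row begins, along the tool's axes as they then stand; what a row does not reach is not made up. A row lasts 1/8 s, in which the tool goes at most 62.5 mm and 10.7 degrees, less where a joint would pass 70% of its speed; a pose out of reach is approached as far as the arm can. A call is refused whole if a number of a shift passes 6.25 or a number of a turn 10.7, either way. A call with a gripper value outside its range is refused whole. The fingers move at their own pace and stop on an object; the grip force is fixed at half the most. Time passes only in rows, so rows that do not move let the fingers close, or fill a call up. It gives the time, the measured TCP pose, the force and the opening at its end, in the units of the state.
- bot.get_obs(): the state, without advancing time (a new reading comes with each control period).
- bot.snapshot(name): name is "scene" or "side" or "wrist"; returns a dict with "color" (480x640x3 uint8, red, green, blue), "range_z" (480x640 float32, m along the optical axis (not along the pixel's ray), 0 where there is no reading), "intrinsics" (3x3 intrinsics, pixels), "position" and "attitude" of the camera in the world. Camera axes: x right, y down, z forward; pixel columns grow to the right and rows downward; lengths in m; the calibration is good to about 2 mm. A picture is of the moment at which its call begins.
- bot.sign_off(): hands the job in, once; it reports no verdict.
The state is a dict: "clock": time; "qpos": joint angles; "dq": joint speeds; "joint_efforts": joint torques, N m; "tcp_pos": TCP position; "orientation": TCP orientation; "ft_force": force on the tool from outside, world axes, zero at the start; "moment": the same for the moment, N m; "gripper_width": opening from 0.0 (shut) to 1.0 (fully open).
Only numpy, scipy, OpenCV 4.12 (cv2) and the standard library are available. Lean on these libraries where they do the work, as an engineer would, in place of code of your own. Each camera call takes 0.05 s, during which the arm holds its last target. There are 200 camera calls.

## Task

Take the fresh gas-filter cartridge with the wing grip and two lugs from the rack and fit it in the open bayonet port of the sloping purifier console: feel for its slots, push it in against the spring, turn it a quarter clockwise until it clicks home and stays locked when let go. Then press the recessed service-reset button fully down with the reset pin and put the pin back in its stand. Leave the other cartridge, the bottles and the rest of the bench as they are.

Things in the scene. Friction and masses are not known exactly. Their poses are not given: they have to be found in the camera images.
- cart_mid (a point): the fresh cartridge (loose, about 160 g): aluminium canister 50 mm across on a white neck 36 mm across, 110 mm tall overall, standing neck-down in one of the rack's two wells. This point is on its axis, 55 mm above its foot (so 60 mm above the bench at the start). z points up the canister; x runs along the wing grip and through both lugs; half a turn about z changes nothing
- cart_wing (a point): centre of the same cartridge's grey wing grip on top, on the axis, 95 mm above the foot; same axes. The wing is 42 mm long (x), 12 mm thick (y) and reaches from 80 to 110 mm above the foot; below it is the canister's top, 22 mm in radius at 77 mm, widening to 25 mm at 70 mm above the foot
- cart_lugs (a point): the same cartridge's axis point level with the top of its lugs, 23 mm above its foot; same axes. The two steel lugs stick out along +x and -x to 24 mm from the axis, each 7 mm wide (y) and 5 mm high (18 to 23 mm above the foot). The canister's underside is 13 mm above this point. The foot has a 4 mm chamfer
- port (a point): the open port: the steel boss without a cartridge, 66 mm across, 46 mm tall, next to the port already fitted. This point is the centre of its top face. z points out along the port's axis, which leans 30 degrees from vertical to the console's low front (the robot's side); x points up the slope, y left along the panel. Bore 38.6 mm. Two opposite slots in its lip pass the lugs, 12 degrees to spare either way
- port_slots (a point): 5 mm above port on its axis, same axes: where cart_lugs is when the lugs rest on the lip beside the slots. The line through both slots lies about 45 degrees clockwise (seen from outside) of this x axis, but its ring was clamped by hand, up to 26 degrees off either way. That is not measured: find them by touch or by eye. In the slots the cartridge sinks freely for 2 mm, then meets the spring
- port_locked (a point): 5 mm below port on its axis, same axes: where cart_lugs is when locked. The lugs can turn only when pushed more than 4 mm below this point (8 mm is the end of travel), clockwise seen from outside (negative about z). A quarter turn from the slots (12 degrees to spare either way, then a stop) the lip's underside has a recess 4 mm deep: the spring lifts the lugs into it and they are held
- spring_plate (a joint): travel of the spring plate in the port that the cartridge's foot pushes in (m): 0 free (cart_lugs then 3 mm above port or higher), 0.008 locked, above 0.012 where the lugs can turn, 0.016 end of travel. It pushes back with 3 N at first and 0.4 N more per mm; an unlocked cartridge is pushed out again
- fitted_top (a point): top centre of the wing of the like cartridge already locked in the neighbouring port (fixed), 105 mm left of the open port's axis and standing 82 mm higher than the open port's top face along the axis; same axes as port. Carry things over or around it
- recess (a point): centre of the mouth of the round recess of the service-reset button, on the same sloping panel, right of the port and lower on the slope, in a square black bezel 36 mm wide and 14 mm tall. Same axes as port: z points out of the panel. The recess is 11 mm across with a 2.5 mm funnel; the button's cap lies 8 mm below the mouth
- reset_button (a joint): travel of the reset button (m): 0 released, 0.004 fully down; springs back; 2 N at first, about 5 N fully down
- pin_mid (a point): the reset pin (loose, about 50 g): a round steel pin 140 mm long, upright tip-down in its stand. This point is on its axis, 70 mm above the tip; z points from tip to handle. Handle 11 mm across from 49 to 140 mm above the tip, flange 18 mm across (45 to 49 mm), shank 10 mm across below it, thin tip 4.5 mm across over the last 20 mm
- trap_mid (a point): the other cartridge in the rack, to be left alone: a slim trap 41 mm across, 97 mm tall, with a brass hexagon on top, no wing and no lugs. This point is half-way up its axis. The rack is a fixed grey block 150 by 70 mm, 18 mm tall; its wells are 80 mm apart, 38 mm across, 13 mm deep, so the feet stand 5 mm above the bench
- pin_tip (a point): the end of the pin's tip, on its axis; same axes as pin_mid
- pin_flange (a point): the centre of the underside of the pin's flange, 45 mm above the tip; it lies on the stand's top when the pin is put away
- stand_top (a point): the pin's stand: a fixed black block 56 mm square, 50 mm tall. This point is the centre of its top, the mouth of its single round hole, 13 mm across and 47 mm deep; z points up
- bottle_a: white sample bottle with a blue cap, 46 mm square, 90 mm tall; origin at the centre of its underside; to be left alone, like all below
- bottle_b: a second such sample bottle
- amber: amber glass jar with a cap, 60 mm across, 125 mm tall; origin at the centre of its underside
- beaker: glass beaker, 68 mm across, 85 mm tall; origin at the centre of its underside
- spanner: spanner 150 mm long lying flat
- vial: small glass jar, 28 mm across, 55 mm tall
- carton: small carton, 60 by 40 mm, 22 mm tall

How it is judged:
On the way, in this order (a step that is already met when the one before it is completed fails the run):
1. the cartridge is locked in the port and let go (z of cart_lugs in the frame of port between -0.007 and -0.003 m and distance between cart_lugs and port below 0.008 m and angle between the z axis of cart_mid and the z axis of port, either way round below 0.12 rad and contact force between the fingers and cartridge below 0.2 N), for 0.3 s.
2. the reset button is pressed down with the pin (value of joint reset_button above 0.003 m and contact force between pin and reset_button above 0.5 N), for 0.05 s.
At the end, for the whole second after the job is handed in: The cartridge is locked in the open port (cart_lugs 3 to 7 mm below the port's point, within 8 mm of it, axis within 7 degrees), the pin stands in its stand (flange within 5 mm of its top, upright within 7 degrees), the button has sprung back, both at rest (z of cart_lugs in the frame of port between -0.007 and -0.003 m and distance between cart_lugs and port below 0.008 m and angle between the z axis of cart_mid and the z axis of port, either way round below 0.12 rad and distance between pin_flange and stand_top below 0.005 m and angle between pin_mid's own z axis and vertical below 0.12 rad and value of joint reset_button below 0.001 m and linear speed of each of cartridge, pin below 0.02 m/s); the robot touches nothing.
It fails at once if the other cartridge was moved out of its place (distance of trap_mid from where it was at the start of the episode above 0.02 m).
It fails at once if a bystander was moved (distance of any of bottle_a, bottle_b, amber, beaker, spanner, vial, carton from where it was at the start of the episode above 0.03 m).
It also fails if it takes over 72 s, if anything falls off the work surface, if the arm or the gripper's body presses on something with over 40 N, if the wrist force passes 120 N, or if a joint passes its speed limit or range.

## Working session

There is one attempt and no reset: what is moved stays moved. The work goes in short steps, Python scripts to look and compute and a tool call to move; the robot and the scene stay as the last step left them, time stands still between calls to the robot, and variables do not carry over. Pictures are saved under pics/ and viewed, about 8 in all and at most 12, crops included, and the job is handed in when it is done.

Besides the shell and the picture viewer there is one more tool, called by a JSON object that holds its "method" and its "body", one argument or row to a line. jog_arm: Moves the arm, as the interface text tells. Its arguments: {"type":"object","properties":{"commands":{"type":"array","items":{"type":"array","items":{"type":"array","items":{"type":"number"}}}}},"required":["commands"]}

```bash
mkdir -p pics; ls; cat > h.py <<'E'
import numpy as np, cv2
from cell import bot
def snap(n):
    s=bot.snapshot(n); np.savez(''+n+'.npz',**s); return s
def load(n): return dict(np.load(''+n+'.npz'))
def cloud(s):
    K=s['intrinsics'];z=s['range_z'];v,u=np.mgrid[:480,:640]
    p=np.stack([(u-K[0,2])/K[0,0]*z,(v-K[1,2])/K[1,1]*z,z],-1)
    R=np.array(s['attitude']); 
    w=p@R.T+s['position']; w[z==0]=np.nan; return w
def save(s,f,crop=None,scale=1):
    im=s['color'][...,::-1]
    if crop: a,b,c,d=crop; im=im[b:d,a:c]
    cv2.imwrite('pics/'+f,cv2.resize(im,None,fx=scale,fy=scale,interpolation=cv2.INTER_CUBIC))
E
python3 - <<'E'
from h import *
for n in ('scene','side'):
    s=snap(n); save(s,n+'0.png'); print(n,s['position'],s['attitude'],s['intrinsics'])
print(bot.get_obs())
E
```

```text
pics
scene [0.86773253 0.50694315 0.89469634] [[-0.84210681  0.41914011 -0.33937838]
 [ 0.5391364   0.6382532  -0.54951324]
 [-0.0137137  -0.64572008 -0.76345106]] [[490.53085547   0.         310.35827224]
 [  0.         490.53085547 236.58992098]
 [  0.           0.           1.        ]]
side [0.41463657 0.97425261 0.70819685] [[-0.99408791 -0.04784089  0.09747035]
 [-0.10838131  0.49124669 -0.86425123]
 [-0.00653544 -0.86970566 -0.49352745]] [[466.36907831   0.         314.58671272]
 [  0.         466.36907831 242.22519585]
 [  0.           0.           1.        ]]
{'clock': 0.1, 'qpos': array([-1.30898571e+00,  3.42615128e-01,  1.52490133e+00, -7.49137572e-06,
        1.27537027e+00, -1.45995001e-01]), 'dq': array([ 0.0011993 , -0.00153525, -0.00232441, -0.0001335 , -0.0011926 ,
       -0.00144679]), 'joint_efforts': array([ 3.46598266e-03, -4.32000089e+01, -2.44695979e+01,  7.19426712e-02,
        5.25610533e-02, -4.29287070e-05]), 'tcp_pos': array([ 0.20815079, -0.48162807,  0.24814115]), 'orientation': array([[ 3.96597642e-01, -9.17992480e-01, -3.41868277e-04],
       [-9.17991649e-01, -3.96597748e-01,  1.24812311e-03],
       [-1.28135182e-03, -1.81170461e-04, -9.99999163e-01]]), 'ft_force': array([-0.20695484,  0.10727272,  1.32189334]), 'moment': array([-0.01066687,  0.01366842,  0.01029118]), 'gripper_width': 1.0019296749259812}
```

View pics/scene0.png

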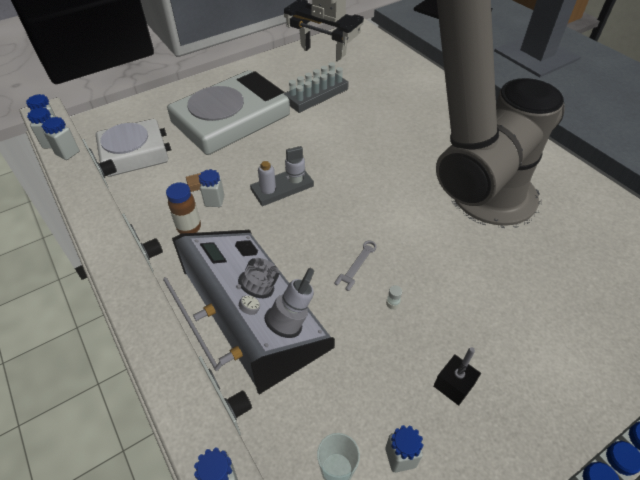

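View pics/side0.png

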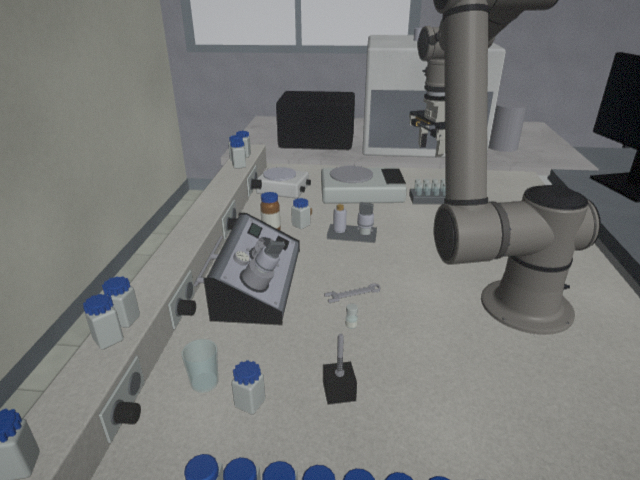

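The scene view shows the rack at (282,187), with the winged cartridge at (295,160) and the trap at (266,178). The open port is at (258,276), the fitted cartridge at (293,305), a black bezel at (247,247), and the pin stand at (458,380). Next I turn these into positions.

```bash
python3 - <<'E'
from h import *
np.set_printoptions(precision=4,suppress=True)
for n,pts in (('scene',dict(rackcart=(294,152),trap=(266,164),port=(258,274),fitted=(303,290),bez=(247,247),bez2=(213,252),stand=(450,375),pin=(471,350),spL=(370,245),vial=(395,293),bottleB=(211,175),amber=(180,190),bot=(405,432))),('side',dict(cart=(366,207),port=(269,245),stand=(340,370)))):
    w=cloud(load(n))
    for k,(u,v) in pts.items(): print(n,k,np.nanmedian(w[v-1:v+2,u-1:u+2].reshape(-1,3),0))
# panel plane fit
w=cloud(load('scene'))
m=np.zeros((480,640),np.uint8); cv2.fillPoly(m,[np.array([[185,245],[240,238],[325,338],[265,352]])],1)
P=w[m>0]; P=P[~np.isnan(P).any(1)]
best=None; rng=np.random.default_rng(0)
nn=np.array([-.5,0,np.cos(np.pi/6)])
for _ in range(500):
    a=P[rng.choice(len(P),3,0)]; c=np.cross(a[1]-a[0],a[2]-a[0]); c/=np.linalg.norm(c)+1e-12; c*=np.sign(c[2]+1e-9)
    k=(abs((P-a[0])@c)<.003).sum()
    if best is None or k>best[0]: best=(k,c,a[0])
I=P[abs((P-best[2])@best[1])<.003]; c=I.mean(0); n=np.linalg.svd(I-c,full_matrices=False)[2][2]; n*=np.sign(n[2])
print(best[0],len(P),n,np.degrees(np.arccos(n[2])),c)
h=(P-c)@n; print(np.histogram(h,bins=np.arange(-.02,.16,.005)))
s=load('scene'); save(s,'sc_c.png',(170,140,350,400),2.3)
E
```

```text
scene rackcart [ 0.405  -0.3106  0.1095]
scene trap [ 0.4809 -0.3179  0.1019]
scene port [ 0.6617 -0.0221  0.1262]
scene fitted [0.6244 0.0841 0.1716]
scene bez [ 0.6306 -0.1453  0.0635]
scene bez2 [ 0.7064 -0.1377  0.1036]
scene stand [0.4581 0.3147 0.0497]
scene pin [0.4439 0.3226 0.1445]
scene spL [ 0.3671 -0.0382  0.0002]
scene vial [0.4308 0.1238 0.0552]
scene bottleB [ 0.6061 -0.3668  0.0905]
scene amber [ 0.697  -0.3228  0.1252]
scene bot [0.6053 0.3569 0.0903]
side cart [ 0.4027 -0.3117  0.1046]
side port [0.6182 0.0833 0.1862]
side stand [0.4412 0.3261 0.0645]
4069 6948 [-0.4977 -0.0048  0.8674] 29.84631876943855 [ 0.6913 -0.0167  0.0919]
(array([   0,    0,   32, 2379, 2170,  302,  438,  151,  188,  177,  166,
        167,  428,  143,   12,   47,   56,   43,   36,   13,    0,    0,
          0,    0,    0,    0,    0,    0,    0,    0,    0,    0,    0,
          0,    0]), array([-0.02 , -0.015, -0.01 , -0.005,  0.   ,  0.005,  0.01 ,  0.015,
        0.02 ,  0.025,  0.03 ,  0.035,  0.04 ,  0.045,  0.05 ,  0.055,
        0.06 ,  0.065,  0.07 ,  0.075,  0.08 ,  0.085,  0.09 ,  0.095,
        0.1  ,  0.105,  0.11 ,  0.115,  0.12 ,  0.125,  0.13 ,  0.135,
        0.14 ,  0.145,  0.15 ,  0.155]))
```

View pics/sc_c.png

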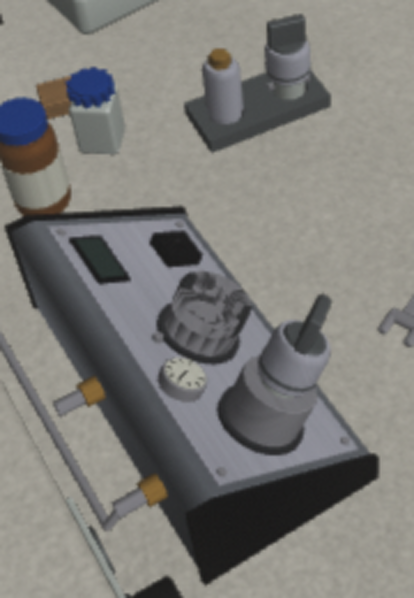

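The crop shows the wing grip at about (287,33), the open port's ring at (208,305) with a slotted lip, and the recess bezel at (176,248). I estimate the wing yaw and the port from the point clouds before moving.

```bash
cat >> h.py <<'E'
np.set_printoptions(precision=4,suppress=True)
from scipy.spatial.transform import Rotation as Ro, Slerp
def plan(p,R,n,o=None,pose=None):
    """n rows of body-frame increments from current pose to (p,R), with optional way points none"""
    o=o or bot.get_obs(); p0,R0=pose or (o['tcp_pos'],o['orientation'])
    sl=Slerp([0,1],Ro.from_matrix([R0,R])); prev=(np.array(p0),np.array(R0)); rows=[]
    for i in range(1,n+1):
        t=i/n; pi=p0+(np.array(p)-p0)*t; Ri=sl(t).as_matrix()
        rows.append(np.r_[prev[1].T@(pi-prev[0])*100, Ro.from_matrix(prev[1].T@Ri).as_rotvec(degrees=True)])
        prev=(pi,Ri)
    print(np.array2string(np.array(rows),precision=2,suppress_small=True,separator=', '))
def st():
    o=bot.get_obs(); print(o['clock'],'q',np.array(o['qpos']),'tcp',o['tcp_pos'],'F',o['ft_force'],'M',o['moment'],'w',o['gripper_width']); print(o['orientation']); return o
def down(psi):  # tool down, jaw axis at yaw psi (deg)
    c,s=np.cos(np.radians(psi)),np.sin(np.radians(psi)); return np.array([[c,s,0],[s,-c,0],[0,0,-1.]])
E
python3 - <<'E'
from h import *
for n in ('scene','side'):
    w=cloud(load(n)).reshape(-1,3)
    q=w[(np.linalg.norm(w[:,:2]-[.402,-.312],axis=1)<.045)&(w[:,2]>.088)&(w[:,2]<.125)]
    c=q.mean(0); u,s,vt=np.linalg.svd(q[:,:2]-c[:2],full_matrices=False)
    r=cv2.minAreaRect((q[:,:2]*1000).astype(np.float32)); print(n,len(q),c,vt[0],r,q[:,2].max())
    t=q[q[:,2]>.112]; print(' top',len(t),t.mean(0) if len(t) else '', cv2.minAreaRect((t[:,:2]*1000).astype(np.float32)) if len(t)>3 else '')
    # body circle
    for lo,hi in ((.05,.072),):
        b=w[(np.linalg.norm(w[:,:2]-[.402,-.312],axis=1)<.045)&(w[:,2]>lo)&(w[:,2]<hi)]
        from scipy.optimize import least_squares
        f=least_squares(lambda x:np.linalg.norm(b[:,:2]-x,axis=1)-.025,[.402,-.312],loss='soft_l1',f_scale=.002); print(' body',f.x,len(b))
plan([.402,-.312,.33],down(-66.6),8)
E
```

```text
scene 187 [ 0.4041 -0.3122  0.1048] [ 0.9672 -0.2541] ((403.2542724609375, -312.8348693847656), (18.763999938964844, 41.922882080078125), 74.14594268798828) 0.11777644711550272
 top 62 [ 0.4027 -0.3143  0.1143] ((402.2254638671875, -314.2451477050781), (16.497684478759766, 40.70726776123047), 77.73883056640625)
 body [ 0.4016 -0.3164] 133
side 131 [ 0.4039 -0.3119  0.1032] [-0.966   0.2584] ((403.70758056640625, -312.14398193359375), (17.32729148864746, 44.44245147705078), 69.35344696044922) 0.11609355628491569
 top 32 [ 0.4043 -0.3141  0.1141] ((405.4566345214844, -312.9119567871094), (17.123437881469727, 40.627479553222656), 69.35344696044922)
 body [ 0.4031 -0.3175] 104
[[-0.99, -3.07, -1.02, -0.  ,  0.01, -0.  ],
 [-0.99, -3.07, -1.02, -0.  ,  0.01, -0.  ],
 [-0.99, -3.07, -1.02, -0.  ,  0.01, -0.  ],
 [-0.99, -3.07, -1.02, -0.  ,  0.01, -0.  ],
 [-0.99, -3.07, -1.02, -0.  ,  0.01, -0.  ],
 [-0.98, -3.07, -1.02, -0.  ,  0.01, -0.  ],
 [-0.98, -3.07, -1.02, -0.  ,  0.01, -0.  ],
 [-0.98, -3.07, -1.02, -0.  ,  0.01, -0.  ]]
```

```bash
python3 - <<'E'
from h import *
plan([.39,-.31,.33],down(40.),10)
E
```

```text
[[ -0.86,  -2.35,  -0.82,  -0.01,   0.  , -10.66],
 [ -0.41,  -2.47,  -0.82,  -0.01,   0.  , -10.66],
 [  0.06,  -2.5 ,  -0.82,  -0.01,   0.  , -10.66],
 [  0.52,  -2.45,  -0.82,  -0.01,   0.  , -10.66],
 [  0.96,  -2.31,  -0.82,  -0.01,   0.  , -10.66],
 [  1.37,  -2.09,  -0.82,  -0.01,   0.  , -10.66],
 [  1.74,  -1.8 ,  -0.82,  -0.01,   0.  , -10.66],
 [  2.04,  -1.45,  -0.82,  -0.01,   0.  , -10.66],
 [  2.27,  -1.04,  -0.82,  -0.01,   0.  , -10.66],
 [  2.43,  -0.61,  -0.82,  -0.01,   0.  , -10.66]]
```

{"method": "jog_arm", "body": {
  "commands": [
    [[-0.9,-2.3,-0.8,0,0,-10.7,0],[-0.4,-2.5,-0.8,0,0,-10.7,0],[0.1,-2.5,-0.8,0,0,-10.7,0],[0.5,-2.4,-0.8,0,0,-10.7,0],[1.0,-2.3,-0.8,0,0,-10.7,0],[1.4,-2.1,-0.8,0,0,-10.7,0],[1.7,-1.8,-0.8,0,0,-10.7,0],[2.0,-1.4,-0.8,0,0,-10.7,0],[2.3,-1.0,-0.8,0,0,-10.7,0],[2.4,-0.6,-0.8,0,0,-10.7,0]]
  ]
}}

```text
clock: 1.35
tcp_pos: [0.3908, -0.3032, 0.3264]
orientation: [[0.754, 0.657, -0.005], [0.657, -0.753, 0.011], [0.003, -0.012, -1.0]]
ft_force: [-0.5, -0.0, 0.0]
gripper_width: 0.5
```

```bash
python3 - <<'E'
from h import *
st(); s=snap('wrist'); save(s,'w1.png'); print(s['position'],s['attitude'])
E
```

```text
1.35 q [-0.8169  0.2408  1.4511  0.0034  1.4611 -1.5347] tcp [ 0.3908 -0.3032  0.3264] F [-0.4873 -0.047   0.0382] M [-0.0124 -0.1813 -0.0191] w 0.49983837627040184
[[ 0.7535  0.6574 -0.0054]
 [ 0.6574 -0.7534  0.0107]
 [ 0.003  -0.0116 -0.9999]]
[ 0.3368 -0.2419  0.4625] [[ 0.7535  0.6278  0.195 ]
 [ 0.6574 -0.7211 -0.2187]
 [ 0.0033  0.293  -0.9561]]
```

View pics/w1.png

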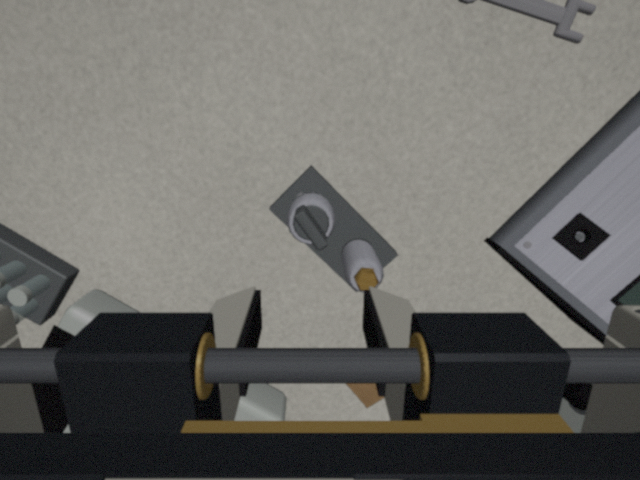

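The wrist view shows the wing at (311,228), the trap hexagon at (366,278), and the recess hole at (581,236). I measure the wing and recess from it.

```bash
python3 - <<'E'
from h import *
from scipy.optimize import least_squares
w=cloud(load('wrist'))
W=w.reshape(-1,3)
d=np.linalg.norm(W[:,:2]-[.403,-.314],axis=1)
t=W[(d<.04)&(W[:,2]>.100)&(W[:,2]<.13)]
print(len(t),t.mean(0),np.median(t[:,2]),cv2.minAreaRect((t[:,:2]*1000).astype(np.float32)))
q=W[(d<.04)&(W[:,2]>.055)&(W[:,2]<.095)]; print('canister rim rect',cv2.minEnclosingCircle((q[:,:2]*1000).astype(np.float32)),np.median(q[:,2]))
print('table',np.nanmedian(w[50:100,150:300,2]))
r=W[(np.linalg.norm(W[:,:2]-[.44,-.314],axis=1)<.12)&(W[:,2]>.012)&(W[:,2]<.024)]
print('rack',cv2.minAreaRect((r[:,:2]*1000).astype(np.float32)))
for u,v in ((581,236),(570,236),(592,236),(581,225),(581,247)): print(w[v,u])
st=w[225:247,570:592].reshape(-1,3)
n=np.array([-.5,0,.866]); p=w[215:260,555:608].reshape(-1,3); h=(p-w[225,581])@n
print(np.histogram(h,bins=np.arange(-.03,.01,.002)))
E
```

```text
623 [ 0.4    -0.3149  0.1125] 0.11349694106141855 ((401.07037353515625, -316.1769104003906), (12.26811408996582, 41.67011260986328), 75.89996337890625)
canister rim rect ((401.0892028808594, -316.13787841796875), 25.014923095703125) 0.08122750404443321
table -0.0006843203438612888
rack ((441.60870361328125, -319.0657043457031), (70.52310180664062, 151.13442993164062), 86.20145416259766)
[ 0.6342 -0.1397  0.0614]
[ 0.6227 -0.1483  0.0649]
[ 0.6355 -0.1346  0.0714]
[ 0.6212 -0.1332  0.0657]
[ 0.6357 -0.15    0.0726]
(array([  0,   0,   0,   0,   0,   0,  33, 513, 406,  54,  56,  18,  54,
       474, 710,  55,   0,   0,   0]), array([-0.03 , -0.028, -0.026, -0.024, -0.022, -0.02 , -0.018, -0.016,
       -0.014, -0.012, -0.01 , -0.008, -0.006, -0.004, -0.002,  0.   ,
        0.002,  0.004,  0.006,  0.008]))
```

```bash
python3 - <<'E'
from h import *
plan([.401,-.316,.16],down(75.9),7)
E
```

```text
[[-0.06,  0.26,  2.39, -0.07, -0.06, -4.9 ],
 [-0.08,  0.25,  2.39, -0.07, -0.06, -4.9 ],
 [-0.1 ,  0.24,  2.39, -0.07, -0.06, -4.9 ],
 [-0.11,  0.23,  2.39, -0.07, -0.06, -4.9 ],
 [-0.13,  0.21,  2.39, -0.07, -0.06, -4.9 ],
 [-0.15,  0.2 ,  2.39, -0.07, -0.06, -4.9 ],
 [-0.16,  0.18,  2.39, -0.07, -0.06, -4.9 ]]
```

{"method": "jog_arm", "body": {
  "commands": [
    [[-0.1,0.3,2.4,-0.1,-0.1,-4.9,0],[-0.1,0.3,2.4,-0.1,-0.1,-4.9,0],[-0.1,0.2,2.4,-0.1,-0.1,-4.9,0],[-0.1,0.2,2.4,-0.1,-0.1,-4.9,0],[-0.1,0.2,2.4,0,0,-4.9,0],[-0.1,0.2,2.4,0,0,-4.9,0],[-0.2,0.2,2.4,-0.1,-0.1,-4.9,0],[0,0,0,0,0,0,0],[0,0,0,0,0,0,0],[0,0,0,0,0,0,0]]
  ]
}}

```text
clock: 2.65
tcp_pos: [0.3997, -0.3173, 0.1536]
orientation: [[0.24, 0.971, -0.003], [0.971, -0.24, -0.001], [-0.001, -0.002, -1.0]]
ft_force: [0.5, -0.0, -0.8]
gripper_width: 0.498
```

```bash
python3 - <<'E'
from h import *
st(); plan([.401,-.316,.107],down(75.9),4)
E
```

```text
2.65 q [-0.8198  0.4155  1.6995 -0.0028  1.0278 -2.1472] tcp [ 0.3997 -0.3173  0.1536] F [ 0.548  -0.04   -0.7924] M [ 0.0619 -0.199   0.0122] w 0.49797387481603006
[[ 0.2396  0.9709 -0.0026]
 [ 0.9709 -0.2396 -0.0007]
 [-0.0013 -0.0023 -1.    ]]
[[ 0.04,  0.03,  1.17, -0.03,  0.02,  0.06],
 [ 0.04,  0.03,  1.17, -0.03,  0.02,  0.06],
 [ 0.04,  0.03,  1.17, -0.03,  0.02,  0.06],
 [ 0.04,  0.02,  1.17, -0.03,  0.02,  0.06]]
```

{"method": "jog_arm", "body": {
  "commands": [
    [[0.05,0.03,1.15,0,0,0,0],[0.05,0.03,1.15,0,0,0,0],[0.05,0.03,1.15,0,0,0,0],[0,0,1.1,0,0,0,0],[0,0,0,0,0,0,0],[0,0,0,0,0,0,1],[0,0,0,0,0,0,1],[0,0,0,0,0,0,1],[0,0,0,0,0,0,1],[0,0,0,0,0,0,1]]
  ]
}}

```text
clock: 3.9
tcp_pos: [0.4014, -0.3164, 0.1063]
orientation: [[0.241, 0.971, -0.001], [0.971, -0.241, -0.003], [-0.003, -0.0, -1.0]]
ft_force: [0.4, -0.5, -1.3]
gripper_width: 0.128
```

```bash
python3 - <<'E'
from h import *
st()
E
```

```text
3.9 q [-0.8161  0.48    1.7509 -0.003   0.9093 -2.1419] tcp [ 0.4014 -0.3164  0.1063] F [ 0.3944 -0.4511 -1.2943] M [ 0.0452 -0.1552  0.005 ] w 0.1283991363198846
[[ 0.2408  0.9706 -0.0007]
 [ 0.9706 -0.2408 -0.0027]
 [-0.0028 -0.0001 -1.    ]]
```

```bash
cat >> h.py <<'E'
n0=np.array([-.5,-.003,.866]); n0/=np.linalg.norm(n0)
yp=np.array([-.006,1,0.]); yp-=n0*(yp@n0); yp/=np.linalg.norm(yp); xp=np.cross(yp,n0); Rp=np.c_[xp,yp,n0]
def tool(a):  # tool z along -n, jaw axis at angle a (deg) in port frame
    c,s=np.cos(np.radians(a)),np.sin(np.radians(a)); return Rp@np.array([[c,s,0],[s,-c,0],[0,0,-1.]])
E
python3 - <<'E'
from h import *
o=bot.get_obs()
print(Rp)
plan([.60,-.065,.315],tool(45),10,pose=(o['tcp_pos']+[0,0,.15],o['orientation']))
E
```

```text
[[ 0.866  -0.006  -0.5   ]
 [ 0.0052  1.     -0.003 ]
 [ 0.5     0.      0.866 ]]
[[ 2.92,  1.32, -0.59, -2.63,  1.52,  3.  ],
 [ 3.  ,  1.19, -0.46, -2.63,  1.52,  3.  ],
 [ 3.07,  1.05, -0.33, -2.63,  1.52,  3.  ],
 [ 3.12,  0.9 , -0.2 , -2.63,  1.52,  3.  ],
 [ 3.17,  0.74, -0.08, -2.63,  1.52,  3.  ],
 [ 3.21,  0.57,  0.04, -2.63,  1.52,  3.  ],
 [ 3.23,  0.4 ,  0.14, -2.63,  1.52,  3.  ],
 [ 3.24,  0.22,  0.24, -2.63,  1.52,  3.  ],
 [ 3.24,  0.04,  0.34, -2.63,  1.52,  3.  ],
 [ 3.23, -0.15,  0.42, -2.63,  1.52,  3.  ]]
```

{"method": "jog_arm", "body": {
  "commands": [
    [[0,0,-0.5,0,0,0,1],[0,0,-1.5,0,0,0,1],[0,0,-2,0,0,0,1],[0,0,-2,0,0,0,1],[0,0,-2,0,0,0,1],[0,0,-2,0,0,0,1],[0,0,-2,0,0,0,1],[0,0,-2,0,0,0,1],[0,0,-1,0,0,0,1],[0,0,0,0,0,0,1]]
  ]
}}

```text
clock: 5.15
tcp_pos: [0.4011, -0.3153, 0.2686]
orientation: [[0.241, 0.971, 0.002], [0.971, -0.241, -0.006], [-0.005, 0.003, -1.0]]
ft_force: [0.9, 1.1, -2.3]
gripper_width: 0.13
```

{"method": "jog_arm", "body": {
  "commands": [
    [[2.9,1.3,-0.6,-2.6,1.5,3,1],[3,1.2,-0.5,-2.6,1.5,3,1],[3.1,1.1,-0.3,-2.6,1.5,3,1],[3.1,0.9,-0.2,-2.6,1.5,3,1],[3.2,0.7,-0.1,-2.6,1.5,3,1],[3.2,0.6,0,-2.6,1.5,3,1],[3.2,0.4,0.1,-2.6,1.5,3,1],[3.2,0.2,0.2,-2.6,1.5,3,1],[3.2,0,0.3,-2.6,1.5,3,1],[3.2,-0.1,0.4,-2.6,1.5,3,1]]
  ]
}}

```text
clock: 6.4
tcp_pos: [0.601, -0.0588, 0.3212]
orientation: [[0.624, 0.605, 0.494], [0.694, -0.72, 0.004], [0.358, 0.34, -0.87]]
ft_force: [0.2, 0.5, -1.8]
gripper_width: 0.126
```

```bash
python3 - <<'E'
from h import *
o=st(); s=snap('wrist'); save(s,'w2.png'); print(s['position'],s['attitude'])
print(np.degrees(np.arctan2(*(Rp.T@o['orientation'][:,0])[[1,0]])), Rp.T@o['orientation'])
E
```

```text
6.4 q [-0.2985  0.1926  1.6342  0.204   0.829  -1.1677] tcp [ 0.601  -0.0588  0.3212] F [ 0.1811  0.4538 -1.7627] M [ 0.0503  0.3755 -0.0338] w 0.12600461495424647
[[ 0.6245  0.6051  0.4939]
 [ 0.6941 -0.7198  0.0043]
 [ 0.3581  0.3401 -0.8695]]
[0.4834 0.0005 0.4103] [[ 0.6247  0.4258  0.6546]
 [ 0.6937 -0.6874 -0.2149]
 [ 0.3585  0.5884 -0.7248]]
43.66058764772119 [[ 0.7234  0.6904 -0.0071]
 [ 0.6904 -0.7234  0.0013]
 [-0.0042 -0.0058 -1.    ]]
```

View pics/w2.png

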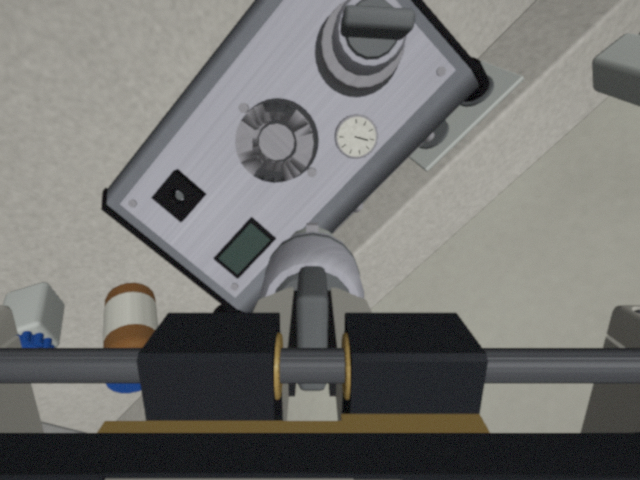

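The wrist view looks almost down the port axis. The ring is at (277,140), the recess at (179,194), and the fitted wing at (378,22). I fit the ring and rectify the depth to find the slots.

```bash
python3 - <<'E'
from h import *
from scipy.optimize import least_squares
s=load('wrist'); w=cloud(s); 
def region(cu,cv,r): 
    v,u=np.mgrid[:480,:640]; return (u-cu)**2+(v-cv)**2<r*r
# panel plane in annulus/around
m=region(277,140,75)&~region(277,140,47)
P=w[m]; P=P[~np.isnan(P).any(1)]
for _ in range(5):
    c=P.mean(0); n=np.linalg.svd(P-c,full_matrices=False)[2][2]; n*=np.sign(n[2]); d=(P-c)@n; P=P[abs(d-np.median(d))<.004]
print('panel n',n,'c',c,len(P))
R=Rp.copy(); R[:,2]=n; 
B=w[region(277,140,46)]; B=B[~np.isnan(B).any(1)]; h=(B-c)@n
hi=np.histogram(h,bins=np.arange(-.01,.06,.002)); print(list(zip(np.round(hi[1],3),hi[0])))
T=B[(h>.0435)&(h<.050)]
q=(T-c)@R; print(len(T),'top h',np.median(q[:,2]),cv2.minEnclosingCircle((q[:,:2]*1000).astype(np.float32)))
cc,rr=cv2.minEnclosingCircle((q[:,:2]*1000).astype(np.float32)); ctr=c+R@np.array([cc[0]/1000,cc[1]/1000,.046]); print('port',ctr)
ct=np.r_[np.array(cc)/1000,0]
# rectified colour and height image: port frame, x_p up, y_p left
K=s['intrinsics']; A=np.array(s['attitude']); g=(np.arange(360)-180)/180*.045
X,Y=np.meshgrid(-g,-g,indexing='ij')  # rows: x_p decreasing ; cols: y_p decreasing(left=+)
W=ctr+X[...,None]*R[:,0]+Y[...,None]*R[:,1]
cam=(W-s['position'])@A; uu=(cam[...,0]/cam[...,2]*K[0,0]+K[0,2]).astype(np.float32); vv=(cam[...,1]/cam[...,2]*K[1,1]+K[1,2]).astype(np.float32)
im=cv2.remap(s['color'][...,::-1].copy(),uu,vv,cv2.INTER_CUBIC)
im=cv2.convertScaleAbs(im,alpha=1.3)
H=((w-ctr)@n).astype(np.float32); hm=cv2.remap(H,uu,vv,cv2.INTER_NEAREST); hv=np.nan_to_num(np.clip((hm+.05)/.055*255,0,255)).astype(np.uint8)
out=np.hstack([im,cv2.applyColorMap(hv,cv2.COLORMAP_JET)]); cv2.line(out,(180,0),(180,12),(0,0,255),1); cv2.imwrite('pics/rect.png',out)
ang=np.degrees(np.arctan2(Y,X)); rad=np.hypot(X,Y)
for a in range(-180,180,10):
    mm=(abs((ang-a+180)%360-180)<5)
    print(a,*[np.round(np.nanmedian(hm[mm&(abs(rad-r)<.001)])*1000,1) for r in (.0215,.0235,.028,.031)])
E
```

```text
panel n [-0.4993 -0.0089  0.8664] c [ 0.6628 -0.04    0.0742] 10067
[(np.float64(-0.01), np.int64(0)), (np.float64(-0.008), np.int64(0)), (np.float64(-0.006), np.int64(0)), (np.float64(-0.004), np.int64(6)), (np.float64(-0.002), np.int64(501)), (np.float64(0.0), np.int64(498)), (np.float64(0.002), np.int64(244)), (np.float64(0.004), np.int64(656)), (np.float64(0.006), np.int64(48)), (np.float64(0.008), np.int64(16)), (np.float64(0.01), np.int64(21)), (np.float64(0.012), np.int64(22)), (np.float64(0.014), np.int64(19)), (np.float64(0.016), np.int64(13)), (np.float64(0.018), np.int64(24)), (np.float64(0.02), np.int64(25)), (np.float64(0.022), np.int64(400)), (np.float64(0.024), np.int64(1016)), (np.float64(0.026), np.int64(56)), (np.float64(0.028), np.int64(18)), (np.float64(0.03), np.int64(13)), (np.float64(0.032), np.int64(17)), (np.float64(0.034), np.int64(20)), (np.float64(0.036), np.int64(25)), (np.float64(0.038), np.int64(23)), (np.float64(0.04), np.int64(36)), (np.float64(0.042), np.int64(730)), (np.float64(0.044), np.int64(2084)), (np.float64(0.046), np.int64(70)), (np.float64(
[... 459 characters left out ...]
-1.3 -1.0 -1.4 -1.7
-100 -1.1 -1.3 -1.5 -1.1
-90 -1.7 -1.1 -1.5 -1.7
-80 -17.1 -8.0 -1.5 -1.5
-70 -21.8 -13.2 -1.8 -1.6
-60 -21.3 -12.6 -1.4 -1.6
-50 -21.9 -13.9 -1.5 -1.2
-40 -21.2 -17.9 -1.7 -1.7
-30 -2.4 -2.7 -1.4 -1.6
-20 -1.6 -1.1 -1.4 -1.2
-10 -1.6 -0.9 -1.3 -1.3
0 -1.3 -1.2 -1.2 -1.4
10 -1.6 -1.2 -1.6 -1.6
20 -1.4 -1.4 -1.7 -1.4
30 -1.7 -1.6 -1.7 -1.5
40 -1.6 -1.5 -1.6 -1.1
50 -1.5 -2.0 -1.7 -1.8
60 -1.5 -1.9 -1.5 -1.5
70 -1.2 -1.6 -1.3 -1.8
80 -1.6 -1.1 -1.7 -1.9
90 -1.5 -1.2 -1.7 -1.6
100 -20.9 -21.2 -1.6 -1.5
110 -21.7 -21.7 -0.9 -1.6
120 -21.2 -21.6 -1.8 -1.4
130 -21.5 -21.3 -1.5 -1.2
140 -20.9 -21.3 -1.5 -1.5
150 -1.7 -1.6 -1.5 -1.5
160 -1.2 -1.5 -1.3 -1.6
170 -1.3 -1.8 -1.3 -1.9
```

View pics/rect.png

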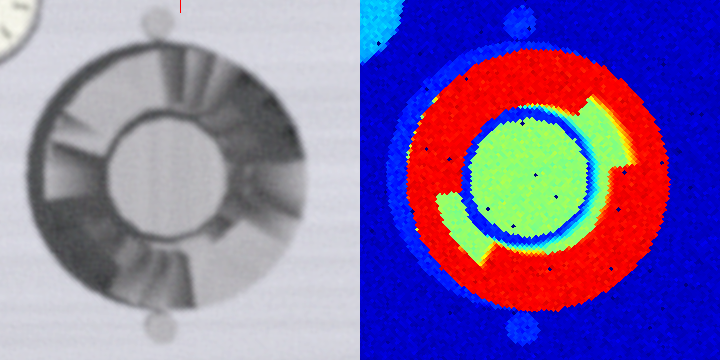

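The height map clearly shows the slots, at about -59° and 121° in my port frame. I refine the edges and cross-check the centre and normal with the other cameras.

```bash
python3 - <<'E'
from h import *
s=load('wrist'); w=cloud(s)
n=n0
for nm in ('wrist','scene','side'):
    w=cloud(load(nm)).reshape(-1,3)
    p0=np.array([.6425,-.0366,.114])
    q=(w-p0)@Rp
    T=q[(np.hypot(q[:,0],q[:,1])<.045)&(abs(q[:,2])<.006)]; T=T[abs(T[:,2]-np.median(T[:,2]))<.003]
    c,r=cv2.minEnclosingCircle((T[:,:2]*1000).astype(np.float32))
    A=np.c_[T[:,:2],np.ones(len(T))]; co=np.linalg.lstsq(A,T[:,2],rcond=None)[0]
    print(nm,len(T),'c',c,'r',r,'h',np.median(T[:,2])*1000,'tilt',np.degrees(co[:2]),'world',p0+Rp@np.r_[np.array(c)/1000,np.median(T[:,2])])
    # panel tilt
    d=np.hypot(q[:,0],q[:,1]); P=q[(d<.14)&(d>.04)&(abs(q[:,2]+.046)<.006)]
    for _ in range(4):
        A=np.c_[P[:,:2],np.ones(len(P))]; co=np.linalg.lstsq(A,P[:,2],rcond=None)[0]; P=P[abs(P[:,2]-A@co)<.0025]
    print('  panel',len(P),'tilt deg',np.degrees(co[:2]),'h',co[2]*1000)
    if nm=='wrist':
        q2=q-np.r_[np.array(c)/1000,np.median(T[:,2])]; 
        r=np.hypot(q2[:,0],q2[:,1]); a=np.degrees(np.arctan2(q2[:,1],q2[:,0]))
        m=(r>.0205)&(r<.0255)
        for lo in (-90,86):
            print([(x,round(float(np.mean(q2[m&(a>=x)&(a<x+3),2]<-.003)),2)) for x in range(lo,lo+66,3)])
        # recess hole
        # bezel
        b=w[170*640:222*640]; 
E
```

```text
wrist 2897 c (0.02735648863017559, 0.1965545266866684) r 32.98286056518555 h -0.14222217268944165 tilt [-0.002   0.3582] world [ 0.6426 -0.0364  0.1139]
  panel 32175 tilt deg [0.027  0.2357] h -44.77862733732245
[(-90, 0.1), (-87, 0.0), (-84, 0.36), (-81, 1.0), (-78, 1.0), (-75, 1.0), (-72, 1.0), (-69, 1.0), (-66, 1.0), (-63, 1.0), (-60, 1.0), (-57, 1.0), (-54, 1.0), (-51, 1.0), (-48, 0.5), (-45, 0.73), (-42, 1.0), (-39, 1.0), (-36, nan), (-33, 0.0), (-30, 0.0), (-27, 0.0)]
[(86, 0.0), (89, 0.0), (92, 0.0), (95, 0.0), (98, 1.0), (101, 1.0), (104, 1.0), (107, 1.0), (110, 1.0), (113, 1.0), (116, 1.0), (119, 1.0), (122, 1.0), (125, 1.0), (128, 1.0), (131, 1.0), (134, 1.0), (137, 1.0), (140, 1.0), (143, 1.0), (146, 0.78), (149, 0.0)]
scene 371 c (1.7819523811340332, 0.05392429605126381) r 35.18877029418945 h 0.3812814004194248 tilt [-0.2871  0.1057] world [ 0.6439 -0.0365  0.1152]
  panel 3160 tilt deg [-0.4344  0.1945] h -43.90237096450731
side 76 c (4.014309883117676, -0.16476286947727203) r 35.04185104370117 h -0.34583267974140997 tilt [ 0.9099 -0.3184] world [ 0.6462 -0.0367  0.1157]
  panel 1731 tilt deg [-0.0795  0.1803] h -44.71045013181134
  return _methods._mean(a, axis=axis, dtype=dtype,
  ret = ret.dtype.type(ret / rcount)
```

```bash
cat >> h.py <<'E'
PORT=np.array([.643,-.0364,.1143])
def at(d,a,dx=0,dy=0): return PORT+n0*d+xp*dx+yp*dy, tool(a)
def rel(o=None):
    o=o or bot.get_obs(); q=Rp.T@(o['tcp_pos']-PORT); T=Rp.T@o['orientation']; print('t',round(o['clock'],2),'port-frame tcp mm',q*1000,'lugs z',q[2]*1000-78.3,'jaw',np.degrees(np.arctan2(T[1,0],T[0,0])),'tilt',np.degrees(T[:2,2]),'F',Rp.T@o['ft_force'],'M',Rp.T@o['moment'],'w',o['gripper_width'],'q6',o['qpos'][5])
E
sed -i 's/n0=np.array(\[-.5,-.003/n0=np.array([-.5,-.006/' h.py
python3 - <<'E'
from h import *
plan(*at(.122,32),9)
E
```

```text
[[-0.4 , -0.67,  0.87, -0.02,  0.02,  1.28],
 [-0.42, -0.66,  0.87, -0.02,  0.02,  1.28],
 [-0.43, -0.65,  0.87, -0.02,  0.02,  1.28],
 [-0.45, -0.64,  0.87, -0.02,  0.02,  1.28],
 [-0.46, -0.63,  0.87, -0.02,  0.02,  1.28],
 [-0.48, -0.62,  0.87, -0.02,  0.02,  1.28],
 [-0.49, -0.61,  0.87, -0.02,  0.02,  1.28],
 [-0.51, -0.6 ,  0.87, -0.02,  0.02,  1.28],
 [-0.52, -0.59,  0.87, -0.02,  0.02,  1.28]]
```

{"method": "jog_arm", "body": {
  "commands": [
    [[-0.4,-0.67,0.87,0,0,1.3,1],[-0.42,-0.66,0.87,0,0,1.3,1],[-0.43,-0.65,0.87,0,0,1.3,1],[-0.45,-0.64,0.87,0,0,1.3,1],[-0.46,-0.63,0.87,0,0,1.3,1],[-0.48,-0.62,0.87,0,0,1.3,1],[-0.49,-0.61,0.87,0,0,1.3,1],[-0.5,-0.6,0.87,0,0,1.3,1],[-0.5,-0.6,0.87,0,0,1.3,1],[0,0,0,0,0,0,1]]
  ]
}}

```text
clock: 7.7
tcp_pos: [0.5776, -0.0361, 0.2091]
orientation: [[0.744, 0.456, 0.489], [0.519, -0.855, 0.007], [0.421, 0.249, -0.872]]
ft_force: [0.3, 0.9, -2.4]
gripper_width: 0.128
```

```bash
python3 - <<'E'
from h import *
rel(); plan(*at(.100,32),5)
# held cartridge check from scene camera: cylinder fit of canister in port frame
from scipy.optimize import least_squares
o=bot.get_obs(); T=Rp.T@o['orientation']
for nm in ('scene','side'):
    s=snap(nm); w=cloud(s).reshape(-1,3); q=(w-o['tcp_pos'])@o['orientation']  # tool frame
    b=q[(np.hypot(q[:,0],q[:,1])<.04)&(q[:,2]>.04)&(q[:,2]<.066)]
    if len(b)>20:
        f=least_squares(lambda x:np.linalg.norm(b[:,:2]-x,axis=1)-.025,[0,0],loss='soft_l1',f_scale=.001); print(nm,'canister offset in tool xy mm',f.x*1000,len(b))
    w2=(w-PORT)@Rp; t=w2[(np.hypot(w2[:,0],w2[:,1])<.045)&(w2[:,2]>-.040)&(w2[:,2]<-.006)]
    f=least_squares(lambda x:np.linalg.norm(t[:,:2]-x,axis=1)-.033,[0,0],loss='soft_l1',f_scale=.001); print(nm,'boss wall centre in port frame mm',f.x*1000,len(t))
save(load('side'),'side1.png',(200,150,360,320),3)
E
```

```text
t 7.7 port-frame tcp mm [ -9.2292   1.0327 114.8343] lugs z 36.534329655173494 jaw 30.984605318141373 tilt [-0.7479  0.06  ] F [-0.8842  0.8742 -2.2224] M [ 0.0097  0.3404 -0.0093] w 0.1281611529658429 q6 -1.0158827634736214
[[ 0.15,  0.11,  0.29, -0.09,  0.12, -0.2 ],
 [ 0.15,  0.12,  0.29, -0.09,  0.12, -0.2 ],
 [ 0.15,  0.12,  0.3 , -0.09,  0.12, -0.2 ],
 [ 0.15,  0.12,  0.3 , -0.09,  0.12, -0.2 ],
 [ 0.15,  0.12,  0.3 , -0.09,  0.12, -0.2 ]]
scene canister offset in tool xy mm [-0.2924  0.0741] 271
scene boss wall centre in port frame mm [0.8433 0.8488] 673
side canister offset in tool xy mm [1.2364 1.9786] 174
side boss wall centre in port frame mm [-1.5355  4.8882] 116
```

{"method": "jog_arm", "body": {
  "commands": [
    [[0.25,0.2,0.1,-0.2,0.3,-0.4,1],[0.25,0.2,0.1,-0.2,0.3,-0.4,1],[0.25,0.2,0.1,0,0,0,1],[0,0,0,0,0,0,1],[0,0,0,0,0,0,1],[0,0,0,0,0,0,1],[0,0,0,0,0,0,1],[0,0,0,0,0,0,1],[0,0,0,0,0,0,1],[0,0,0,0,0,0,1]]
  ]
}}

```text
clock: 9.05
tcp_pos: [0.5898, -0.0381, 0.2144]
orientation: [[0.729, 0.462, 0.505], [0.533, -0.846, 0.005], [0.43, 0.266, -0.863]]
ft_force: [0.6, 0.3, -1.8]
gripper_width: 0.126
```

```bash
python3 - <<'E'
from h import *
rel(); plan(*at(.0853,32,.0004,.0004),6)
E
```

```text
t 9.05 port-frame tcp mm [  4.0205  -1.0244 113.2911] lugs z 34.9910651757223 jaw 31.911313193002304 tilt [ 0.3355 -0.0587] F [-0.4091  0.2834 -1.8525] M [-0.0064  0.3239  0.0275] w 0.12564980988864224 q6 -1.0348336491972703
[[-0.04, -0.05,  0.47,  0.04, -0.04, -0.01],
 [-0.04, -0.05,  0.47,  0.04, -0.04, -0.01],
 [-0.04, -0.05,  0.47,  0.04, -0.04, -0.01],
 [-0.04, -0.05,  0.47,  0.04, -0.04, -0.01],
 [-0.04, -0.05,  0.47,  0.04, -0.04, -0.01],
 [-0.04, -0.05,  0.47,  0.04, -0.04, -0.01]]
```

{"method": "jog_arm", "body": {
  "commands": [
    [[-0.13,-0.15,0,0.1,-0.1,0,1],[-0.12,-0.13,0,0.1,-0.1,0,1],[0,0,0,0,0,0,1],[0,0,0.3,0,0,0,1],[0,0,0.4,0,0,0,1],[0,0,0.4,0,0,0,1],[0,0,0.4,0,0,0,1],[0,0,0.3,0,0,0,1],[0,0,0,0,0,0,1],[0,0,0,0,0,0,1]]
  ]
}}

```text
clock: 10.3
tcp_pos: [0.5961, -0.0369, 0.1953]
orientation: [[0.731, 0.464, 0.5], [0.533, -0.846, 0.006], [0.426, 0.262, -0.866]]
ft_force: [0.5, -0.8, -1.7]
gripper_width: 0.127
```

```bash
python3 - <<'E'
from h import *
rel()
E
```

```text
t 10.3 port-frame tcp mm [-0.0786  0.106  93.5674] lugs z 15.26740195898671 jaw 31.904095768905904 tilt [-0.0012  0.0176] F [-0.4223 -0.8216 -1.7148] M [-0.0186  0.4007 -0.092 ] w 0.12656867519386034 q6 -1.0465308137430307
```

{"method": "jog_arm", "body": {
  "commands": [
    [[0,0,0.3,0,0,0,1],[0,0,0.3,0,0,0,1],[0,0,0.3,0,0,0,1],[0,0,0.3,0,0,0,1],[0,0,0.2,0,0,0,1],[0,0,0,0,0,0,1],[0,0,0,0,0,0,1],[0,0,0,0,0,0,1],[0,0,0,0,0,0,1],[0,0,0,0,0,0,1]]
  ]
}}

```text
clock: 11.55
tcp_pos: [0.6035, -0.0368, 0.1833]
orientation: [[0.731, 0.464, 0.501], [0.533, -0.846, 0.006], [0.427, 0.263, -0.865]]
ft_force: [-2.5, -0.3, 1.0]
gripper_width: 0.129
```

```bash
python3 - <<'E'
from h import *
rel()
E
```

```text
t 11.55 port-frame tcp mm [ 0.3049  0.0401 79.5398] lugs z 1.2398273011745857 jaw 31.91713397344781 tilt [0.0596 0.0038] F [-1.6937 -0.3014  2.0831] M [-0.0048  0.598  -0.0484] w 0.12930571065363916 q6 -1.0570886544666975
```

{"method": "jog_arm", "body": {
  "commands": [
    [[0,0,0.3,0,0,0,1],[0,0,0.3,0,0,0,1],[0,0,0.3,0,0,0,1],[0,0,0.2,0,0,0,1],[0,0,0.1,0,0,0,1],[0,0,0,0,0,0,1],[0,0,0,0,0,0,1],[0,0,0,0,0,0,1],[0,0,0,0,0,0,1],[0,0,0,0,0,0,1]]
  ]
}}

```text
clock: 12.8
tcp_pos: [0.6096, -0.0367, 0.1729]
orientation: [[0.73, 0.464, 0.501], [0.534, -0.846, 0.006], [0.427, 0.263, -0.865]]
ft_force: [-6.2, -0.3, 3.7]
gripper_width: 0.131
```

```bash
python3 - <<'E'
from h import *
rel()
E
```

```text
t 12.8 port-frame tcp mm [ 0.3819  0.0574 67.4408] lugs z -10.859236671267311 jaw 31.94829700070371 tilt [0.0756 0.0069] F [-3.4704 -0.2713  6.3218] M [ 0.0003  0.8031 -0.0213] w 0.13144328353574092 q6 -1.0673947088933278
```

{"method": "jog_arm", "body": {
  "commands": [
    [[0,0,0.1,0,0,0,1],[0,0,0.02,0,0,5,1],[0,0,0.02,0,0,8,1],[0,0,0.02,0,0,8,1],[0,0,0.02,0,0,8,1],[0,0,0.02,0,0,8,1],[0,0,0,0,0,0,1],[0,0,0,0,0,0,1],[0,0,0,0,0,0,1],[0,0,0,0,0,0,1]]
  ]
}}

```text
clock: 14.05
tcp_pos: [0.611, -0.0366, 0.1727]
orientation: [[0.86, -0.087, 0.503], [-0.104, -0.995, 0.006], [0.5, -0.057, -0.864]]
ft_force: [-5.3, -0.7, 5.3]
gripper_width: 0.133
```

```bash
python3 - <<'E'
from h import *
rel()
E
```

```text
t 14.05 port-frame tcp mm [ 1.5016  0.2402 66.559 ] lugs z -11.741005250784667 jaw -6.244607222965114 tilt [0.2123 0.0024] F [-1.9578 -0.6551  7.2632] M [-0.1302  0.8268 -0.0094] w 0.13346733312780248 q6 -0.40208887830849
```

{"method": "jog_arm", "body": {
  "commands": [
    [[-0.08,0,0.02,0,0,5,1],[0,0,0.02,0,0,8,1],[0,0,0.02,0,0,8,1],[0,0,0.02,0,0,8,1],[0,0,0.02,0,0,8,1],[0,0,0.02,0,0,8,1],[0,0,0,0,0,6,1],[0,0,0,0,0,0,1],[0,0,0,0,0,0,1],[0,0,0,0,0,0,1]]
  ]
}}

```text
clock: 15.3
tcp_pos: [0.6112, -0.0364, 0.1727]
orientation: [[0.452, -0.735, 0.505], [-0.853, -0.521, 0.006], [0.259, -0.434, -0.863]]
ft_force: [-4.6, 0.0, 5.1]
gripper_width: 0.129
```

```bash
python3 - <<'E'
from h import *
rel()
E
```

```text
t 15.3 port-frame tcp mm [ 1.6656  0.3457 66.5107] lugs z -11.789310390529906 jaw -58.88343288823794 tilt [ 0.3324 -0.0146] F [-1.4638  0.0666  6.6973] M [-0.1021  0.9451  0.0038] w 0.12933671417865286 q6 0.5144616686946241
```

{"method": "jog_arm", "body": {
  "commands": [
    [[-0.05,0.08,-0.1,0,0,0,1],[0,0,-0.15,0,0,0,1],[0,0,-0.15,0,0,0,1],[0,0,-0.15,0,0,0,1],[0,0,-0.1,0,0,0,1],[0,0,-0.05,0,0,0,1],[0,0,0,0,0,0,1],[0,0,0,0,0,0,1],[0,0,0,0,0,0,1],[0,0,0,0,0,0,1]]
  ]
}}

```text
clock: 16.55
tcp_pos: [0.6074, -0.0365, 0.1788]
orientation: [[0.452, -0.735, 0.506], [-0.854, -0.521, 0.006], [0.26, -0.435, -0.862]]
ft_force: [-2.3, 0.5, 1.6]
gripper_width: 0.128
```

```bash
python3 - <<'E'
from h import *
rel()
E
```

```text
t 16.55 port-frame tcp mm [ 1.3981  0.3572 73.6459] lugs z -4.654098356888554 jaw -58.896439419466454 tilt [ 0.4177 -0.0269] F [-1.2089  0.4897  2.4981] M [ 0.0642  0.6891 -0.046 ] w 0.12758709807442561 q6 0.5178882776931164
```

{"method": "jog_arm", "body": {
  "commands": [
    [[0,0,0,0,0,0,0],[0,0,0,0,0,0,0],[0,0,0,0,0,0,0],[0,0,-0.5,0,0,0,0],[0,0,-1.5,0,0,0,0],[0,0,-2,0,0,0,0],[0,0,-3,0,0,0,0],[0,0,-3,0,0,0,0],[0,0,-3,0,0,0,0],[0,0,-1,0,0,0,0]]
  ]
}}

```text
clock: 17.8
tcp_pos: [0.5329, -0.0375, 0.3073]
orientation: [[0.45, -0.733, 0.51], [-0.853, -0.521, 0.003], [0.264, -0.437, -0.86]]
ft_force: [-0.0, -0.2, 0.2]
gripper_width: 0.503
```

```bash
python3 - <<'E'
from h import *
rel()
s=snap('wrist'); save(s,'w3.png')
w=cloud(s).reshape(-1,3); q=(w-PORT)@Rp
t=q[(np.hypot(q[:,0],q[:,1])<.03)&(q[:,2]>.065)&(q[:,2]<.105)]
f=q[(np.hypot(q[:,0],q[:,1]-.105)<.03)&(q[:,2]>.065)&(q[:,2]<.105)]
for k in (t,f):
    if len(k)>5: print(len(k),'top z mm',np.median(k[:,2])*1000,cv2.minAreaRect((k[:,:2]*1000).astype(np.float32)))
g=q[(np.hypot(q[:,0],q[:,1])<.034)&(q[:,2]>-.01)&(q[:,2]<.01)]; print('lip z',np.median(g[:,2])*1000,len(g))
E
```

```text
t 17.8 port-frame tcp mm [  1.1487   0.1958 222.2544] lugs z 143.9544208844369 jaw -58.88590780026095 tilt [ 0.6657 -0.1763] F [ 0.0666 -0.1772  0.1649] M [-0.0419  0.3094 -0.0043] w 0.5033764212259718 q6 0.5911099713048735
906 top z mm 81.44050371499617 ((0.743708610534668, 0.8649959564208984), (42.01879119873047, 11.998464584350586), 31.0681209564209)
1336 top z mm 81.37623694346425 ((-1.2730140686035156, 105.13941955566406), (41.88361358642578, 12.450363159179688), 40.30263137817383)
lip z -0.1961541294889456 1042
```

View pics/w3.png

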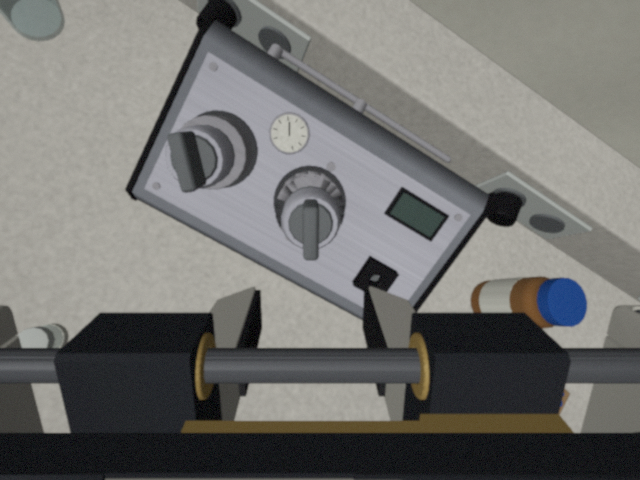

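The wing top is at 81.4 mm over the port face, matching the fitted neighbour's 81.4 mm, so the cartridge is locked. The recess is at (375,277). Next I measure the recess and the pin.

```bash
cat >> h.py <<'E'
from scipy.optimize import least_squares
def recess(nm='wrist',c0=(-.045,-.105)):
    s=load(nm); W=cloud(s); w=W.reshape(-1,3); q=(w-PORT)@Rp; col=s['color'].reshape(-1,3).max(1)
    m=(np.hypot(q[:,0]-c0[0],q[:,1]-c0[1])<.04)&(abs(q[:,2]+.032)<.004)
    t=q[m]; r=cv2.minAreaRect((t[:,:2]*1000).astype(np.float32)); z=np.median(t[:,2]); print('bezel',len(t),r,z*1000)
    c=np.array(r[0])/1000
    d=q[(np.hypot(q[:,0]-c[0],q[:,1]-c[1])<.012)&(q[:,2]<z-.005)]; 
    if len(d): print('hole pts',len(d),d.mean(0)*1000, 'world',PORT+Rp@np.r_[c,z])
def pin(nm):
    w=cloud(load(nm)).reshape(-1,3); o=[]
    for z0,z1,r in ((.06,.14,.0055),):
        t=w[(np.hypot(w[:,0]-.445,w[:,1]-.32)<.03)&(w[:,2]>z0)&(w[:,2]<z1)]
        f=least_squares(lambda x:np.linalg.norm(t[:,:2]-x[:2]-(t[:,2:]-.1)*x[2:],axis=1)-r,[.445,.32,0,0],loss='soft_l1',f_scale=.001); print(nm,'pin',len(t),f.x)
    t=w[(np.hypot(w[:,0]-.45,w[:,1]-.32)<.05)&(abs(w[:,2]-.05)<.005)]; print(' stand',len(t),cv2.minAreaRect((t[:,:2]*1000).astype(np.float32)),np.median(t[:,2]))
E
python3 - <<'E'
from h import *
w=cloud(load('wrist')); print((w[277,375]-PORT)@Rp, (w[265,360]-PORT)@Rp)
recess(); recess('scene'); pin('scene'); pin('side')
plan([.43,.29,.33],down(-20),10)
E
```

```text
[-0.0348 -0.1046 -0.0392] [-0.033  -0.0845 -0.0453]
bezel 826 ((-35.639408111572266, -104.28840637207031), (36.16884994506836, 36.57938766479492), 1.0921456813812256) -32.510741399582194
hole pts 62 [ -36.9852 -106.3048  -40.5921] world [ 0.6292 -0.1407  0.0681]
bezel 182 ((-34.98134994506836, -103.87105560302734), (39.250213623046875, 40.03702926635742), 89.56303405761719) -31.900742299594707
hole pts 47 [ -36.2894 -105.7903 -895.505 ] world [ 0.6294 -0.1403  0.0689]
scene pin 155 [ 0.4416  0.3217 -0.0018 -0.0019]
 stand 842 ((441.5599060058594, 321.8802185058594), (59.030128479003906, 56.01908493041992), 14.613302230834961) 0.0500881177260844
side pin 190 [ 0.443   0.3212  0.0018 -0.0092]
 stand 634 ((442.9403076171875, 321.2757568359375), (56.74900436401367, 60.554656982421875), 14.306086540222168) 0.04994444704052581
[[-3.2 , -1.05, -0.71, -1.99, -2.41, -3.76],
 [-3.15, -1.24, -0.61, -1.99, -2.41, -3.76],
 [-3.09, -1.42, -0.53, -1.99, -2.41, -3.76],
 [-3.01, -1.6 , -0.45, -1.99, -2.41, -3.76],
 [-2.92, -1.78, -0.39, -1.99, -2.41, -3.76],
 [-2.81, -1.96, -0.33, -1.99, -2.41, -3.76],
 [-2.69, -2.13, -0.29, -1.99, -2.41, -3.76],
 [-2.55, -2.29, -0.25, -1.99, -2.41, -3.76],
 [-2.41, -2.45, -0.23, -1.99, -2.41, -3.76],
 [-2.25, -2.59, -0.22, -1.99, -2.41, -3.76]]
```

{"method": "jog_arm", "body": {
  "commands": [
    [[-3.2,-1.1,-0.7,-2,-2.4,-3.8,0],[-3.1,-1.2,-0.6,-2,-2.4,-3.8,0],[-3.1,-1.4,-0.5,-2,-2.4,-3.8,0],[-3,-1.6,-0.5,-2,-2.4,-3.8,0],[-2.9,-1.8,-0.4,-2,-2.4,-3.8,0],[-2.8,-2,-0.3,-2,-2.4,-3.8,0],[-2.7,-2.1,-0.3,-2,-2.4,-3.8,0],[-2.5,-2.3,-0.3,-2,-2.4,-3.8,0],[-2.4,-2.4,-0.2,-2,-2.4,-3.8,0],[-2.2,-2.6,-0.2,-2,-2.4,-3.8,0]]
  ]
}}

```text
clock: 19.1
tcp_pos: [0.4247, 0.2961, 0.3219]
orientation: [[0.947, -0.321, -0.026], [-0.321, -0.947, -0.013], [-0.021, 0.021, -1.0]]
ft_force: [0.6, -0.2, -0.7]
gripper_width: 0.498
```

```bash
python3 - <<'E'
from h import *
st(); snap('wrist'); pin('wrist')
plan([.442,.3215,.20],down(-20),5)
E
```

```text
19.1 q [ 0.4607  0.2984  1.385  -0.0001  1.4876  0.7878] tcp [0.4247 0.2961 0.3219] F [ 0.6421 -0.1836 -0.6909] M [-0.0177 -0.0924  0.067 ] w 0.4977947237244558
[[ 0.9467 -0.321  -0.0263]
 [-0.3214 -0.9469 -0.0132]
 [-0.0207  0.0209 -0.9996]]
wrist pin 155 [ 0.4413  0.322  -0.0011 -0.0043]
 stand 2679 ((441.08404541015625, 322.0589904785156), (56.243247985839844, 56.31566619873047), 14.455543518066406) 0.04929754878042364
[[ 0.26, -0.58,  2.41,  0.24,  0.28,  0.31],
 [ 0.25, -0.57,  2.42,  0.24,  0.28,  0.31],
 [ 0.23, -0.57,  2.42,  0.24,  0.28,  0.31],
 [ 0.22, -0.56,  2.42,  0.24,  0.28,  0.31],
 [ 0.2 , -0.55,  2.43,  0.24,  0.28,  0.31]]
```

Wrist, scene and side agree on the pin at (0.4415, 0.3218). I move over it.

{"method": "jog_arm", "body": {
  "commands": [
    [[0.3,-0.6,2.2,0.3,0.4,0.3,0],[0.2,-0.6,2.2,0.3,0.4,0.3,0],[0.2,-0.5,2.2,0.3,0.3,0.3,0],[0.2,-0.5,2.2,0.2,0.2,0.3,0],[0.2,-0.5,2,0.2,0.2,0.3,0],[0,0,0,0,0,0,0],[0,0,0,0,0,0,0],[0,0,0,0,0,0,0],[0,0,0,0,0,0,0],[0,0,0,0,0,0,0]]
  ]
}}

```text
clock: 20.4
tcp_pos: [0.4419, 0.3227, 0.2054]
orientation: [[0.94, -0.34, -0.0], [-0.34, -0.94, -0.0], [-0.0, 0.001, -1.0]]
ft_force: [0.2, 0.2, 1.1]
gripper_width: 0.499
```

```bash
python3 - <<'E'
from h import *
st(); plan([.4415,.3218,.128],down(-20),5)
E
```

```text
20.4 q [ 0.4907  0.4201  1.5296 -0.0002  1.1924  0.8375] tcp [0.4419 0.3227 0.2054] F [0.1603 0.1782 1.0755] M [ 0.0233 -0.0665  0.0057] w 0.4994061671413809
[[ 0.9405 -0.3398 -0.0004]
 [-0.3398 -0.9405 -0.0004]
 [-0.0002  0.0005 -1.    ]]
[[-0.  ,  0.02,  1.55,  0.01,  0.  ,  0.03],
 [-0.  ,  0.02,  1.55,  0.01,  0.  ,  0.03],
 [-0.  ,  0.02,  1.55,  0.01,  0.  ,  0.03],
 [-0.  ,  0.02,  1.55,  0.01,  0.  ,  0.03],
 [-0.  ,  0.02,  1.55,  0.01,  0.  ,  0.03]]
```

{"method": "jog_arm", "body": {
  "commands": [
    [[0,0,1.9,0,0,0,0],[0,0.05,1.9,0,0,0,0],[0,0.05,1.9,0,0,0,0],[0,0,1.5,0,0,0,0],[0,0,0.5,0,0,0,0],[0,0,0,0,0,0,1],[0,0,0,0,0,0,1],[0,0,0,0,0,0,1],[0,0,0,0,0,0,1],[0,0,0,0,0,0,1]]
  ]
}}

```text
clock: 21.65
tcp_pos: [0.4438, 0.3229, 0.1302]
orientation: [[0.941, -0.34, 0.007], [-0.34, -0.941, 0.004], [0.006, -0.006, -1.0]]
ft_force: [0.5, -0.6, 0.4]
gripper_width: 0.112
```

```bash
python3 - <<'E'
from h import *
st()
E
```

```text
21.65 q [ 0.4895  0.502   1.6264 -0.0002  1.005   0.8362] tcp [0.4438 0.3229 0.1302] F [ 0.4851 -0.6074  0.4422] M [-0.0303 -0.1231 -0.0243] w 0.1122141737630458
[[ 0.9405 -0.3397  0.0073]
 [-0.3397 -0.9405  0.0037]
 [ 0.0056 -0.0059 -1.    ]]
```

{"method": "jog_arm", "body": {
  "commands": [
    [[0,0,-0.5,0,0,0,1],[0,0,-1.5,0,0,0,1],[0,0,-1.8,0,0,0,1],[0,0,-2,0,0,0,1],[0,0,-2.5,0,0,0,1],[0,0,-2.5,0,0,0,1],[0,0,-2.5,0,0,0,1],[0,0,-2.5,0,0,0,1],[0,0,-1,0,0,0,1],[0,0,0,0,0,0,1]]
  ]
}}

```text
clock: 22.9
tcp_pos: [0.4421, 0.3221, 0.312]
orientation: [[0.94, -0.34, 0.013], [-0.34, -0.941, 0.007], [0.01, -0.011, -1.0]]
ft_force: [-0.6, 0.0, -0.9]
gripper_width: 0.106
```

```bash
python3 - <<'E'
from h import *
st(); plan([.48,-.138,.29],tool(-20),10)
E
```

```text
22.9 q [ 0.4896  0.3346  1.3598 -0.0002  1.432   0.8362] tcp [0.4421 0.3221 0.312 ] F [-0.5769  0.0264 -0.9163] M [-0.0174 -0.0695  0.0299] w 0.10584500472220737
[[ 0.9405 -0.3396  0.0134]
 [-0.3397 -0.9405  0.007 ]
 [ 0.0103 -0.0111 -0.9999]]
[[ 1.92,  4.2 ,  0.19,  0.98,  2.75, -0.03],
 [ 1.9 ,  4.21,  0.21,  0.98,  2.75, -0.03],
 [ 1.89,  4.21,  0.23,  0.98,  2.75, -0.03],
 [ 1.88,  4.22,  0.25,  0.98,  2.75, -0.03],
 [ 1.86,  4.22,  0.27,  0.98,  2.75, -0.03],
 [ 1.85,  4.23,  0.28,  0.98,  2.75, -0.03],
 [ 1.83,  4.23,  0.3 ,  0.98,  2.75, -0.03],
 [ 1.81,  4.24,  0.31,  0.98,  2.75, -0.03],
 [ 1.79,  4.25,  0.33,  0.98,  2.75, -0.03],
 [ 1.78,  4.25,  0.34,  0.98,  2.75, -0.03]]
```

{"method": "jog_arm", "body": {
  "commands": [
    [[1.5,3,0.1,0.5,2,0,1],[1.9,4.2,0.2,1,2.8,0,1],[1.9,4.2,0.2,1,2.8,0,1],[1.9,4.2,0.2,1,2.8,0,1],[1.9,4.2,0.3,1,2.8,0,1],[1.9,4.2,0.3,1,2.8,0,1],[1.8,4.2,0.3,1,2.8,0,1],[1.8,4.2,0.3,1,2.8,0,1],[1.8,4.2,0.3,1,2.8,0,1],[1.3,3,0.3,1,2.8,0,1]]
  ]
}}

```text
clock: 24.15
tcp_pos: [0.4763, -0.1212, 0.2837]
orientation: [[0.819, -0.292, 0.494], [-0.336, -0.942, 0.0], [0.465, -0.166, -0.869]]
ft_force: [0.8, 0.4, -1.3]
gripper_width: 0.111
```

```bash
cat >> h.py <<'E'
REC=np.array([-.0355,-.1041,-.0323]); LT=.1252
def rrel(o=None):
    o=o or bot.get_obs(); q=Rp.T@(o['tcp_pos']-PORT)-REC; T=Rp.T@o['orientation']; tip=q+T[:,2]*LT
    print('t',round(o['clock'],2),'tcp from recess mm',q*1000,'tip',tip*1000,'jaw',np.degrees(np.arctan2(T[1,0],T[0,0])),'tilt',np.degrees(T[:2,2]),'F',Rp.T@o['ft_force'],'w',o['gripper_width'])
def atr(d,a=-20): return PORT+Rp@(REC+[0,0,LT+d]),tool(a)
E
python3 - <<'E'
from h import *
rrel(); plan(*atr(.025),8)
E
```

```text
t 24.15 tcp from recess mm [-24.5873  21.0047 262.8364] tip [-25.4359  20.2665 137.6414] jaw -19.910720864263002 tilt [-0.3883 -0.3378] F [ 0.0048  0.37   -1.5525] w 0.11110373361186968
[[0.38, 0.13, 1.41, 0.06, 0.03, 0.01],
 [0.38, 0.13, 1.41, 0.06, 0.03, 0.01],
 [0.38, 0.13, 1.41, 0.06, 0.03, 0.01],
 [0.38, 0.14, 1.41, 0.06, 0.03, 0.01],
 [0.38, 0.14, 1.41, 0.06, 0.03, 0.01],
 [0.38, 0.14, 1.41, 0.06, 0.03, 0.01],
 [0.38, 0.14, 1.41, 0.06, 0.03, 0.01],
 [0.38, 0.14, 1.41, 0.06, 0.03, 0.01]]
```

{"method": "jog_arm", "body": {
  "commands": [
    [[0.35,0,1.4,0,0,0,1],[0.4,0.05,1.4,0,0,0,1],[0.4,0.1,1.4,0,0,0,1],[0.4,0.1,1.4,0,0,0,1],[0.4,0.1,1.4,0,0,0,1],[0.4,0.1,1.4,0,0,0,1],[0.3,0.1,1.2,0,0,0,1],[0.3,0,1.0,0,0,0,1],[0,0,0,0,0,0,1],[0,0,0,0,0,0,1]]
  ]
}}

```text
clock: 25.4
tcp_pos: [0.555, -0.1349, 0.1953]
orientation: [[0.822, -0.292, 0.488], [-0.337, -0.942, 0.004], [0.459, -0.167, -0.873]]
ft_force: [0.3, -0.7, -0.3]
gripper_width: 0.113
```

```bash
python3 - <<'E'
from h import *
rrel(); plan(*atr(.015),2)
o=bot.get_obs()
# pin tip relative to recess seen by cameras
for nm in ('scene','wrist'):
    s=snap(nm); w=cloud(s).reshape(-1,3); q=(w-o['tcp_pos'])@o['orientation']
    b=q[(np.hypot(q[:,0],q[:,1])<.02)&(q[:,2]>.03)&(q[:,2]<.072)]; t=q[(np.hypot(q[:,0],q[:,1])<.012)&(q[:,2]>.084)&(q[:,2]<.104)]
    print(nm,'handle',len(b),np.nanmean(b,0)*1000 if len(b) else '', 'shank',len(t),np.nanmean(t,0)*1000 if len(t) else '')
    if len(b)>8:
        f=least_squares(lambda x:np.linalg.norm(b[:,:2]-x[:2]-(b[:,2:]-.05)*x[2:],axis=1)-.0055,[0,0,0,0],loss='soft_l1',f_scale=.001); print(f.x[:2]*1000,np.degrees(f.x[2:]))
recess('scene')
save(load('scene'),'sc2.png',(170,180,330,340),4)
E
```

```text
t 25.4 tcp from recess mm [ -0.7151   6.46   147.0298] tip [-2.406   6.1767 21.8415] jaw -19.976935116617398 tilt [-0.7738 -0.1296] F [ 0.1279 -0.6965 -0.4564] w 0.11269875929427801
[[0.15, 0.29, 0.34, 0.19, 0.34, 0.01],
 [0.15, 0.29, 0.34, 0.19, 0.34, 0.01]]
scene handle 96 [ 1.5205 -1.9565 50.6301] shank 30 [ 1.1535 -1.613  92.4464]
[-0.3167  1.4935] [-0.5596  2.3489]
wrist handle 664 [-0.9493 -2.25   48.753 ] shank 31 [-1.2691 -2.021  94.7744]
[-1.016   2.0826] [-0.2516  0.234 ]
bezel 189 ((-33.710968017578125, -103.95198059082031), (40.11725997924805, 38.939945220947266), 2.1706790924072266) -31.951101908526145
hole pts 48 [ -35.4362 -106.7978 -898.5971] world [ 0.6306 -0.1403  0.0695]
```

View pics/sc2.png

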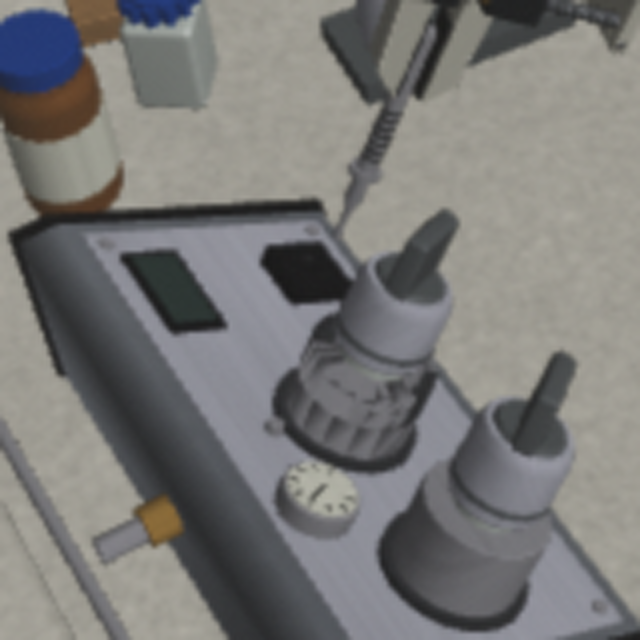

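The crop shows the cartridge standing in the port like its neighbour, with the pin held above and left of the bezel at (310,270). The pin sits 1.8 mm off in tool y, as scene, wrist and grasp pose all agree, so I correct for it.

```bash
cat >> h.py <<'E'
OFF=np.array([-.0004,.0018,.1252])
def rrel():
    o=bot.get_obs(); T=Rp.T@o['orientation']; tip=Rp.T@(o['tcp_pos']-PORT)-REC+T@OFF
    print('t',round(o['clock'],2),'tip',tip*1000,'jaw',np.degrees(np.arctan2(T[1,0],T[0,0])),'tilt',np.degrees(T[:2,2]),'F',Rp.T@o['ft_force'],'w',o['gripper_width'])
def atr(d,a=-20): return PORT+Rp@(REC+[0,0,d])-tool(a)@OFF,tool(a)
E
python3 - <<'E'
from h import *
rrel(); plan(*atr(.010),4)
E
```

```text
t 25.5 tip [-3.2353  4.5315 22.0923] jaw -19.970919741802973 tilt [-0.7511 -0.1454] F [ 0.6394 -0.3233 -0.0332] w 0.11207889873248508
[[0.08, 0.1 , 0.3 , 0.1 , 0.16, 0.01],
 [0.08, 0.1 , 0.3 , 0.1 , 0.16, 0.01],
 [0.08, 0.1 , 0.3 , 0.1 , 0.16, 0.01],
 [0.08, 0.1 , 0.3 , 0.1 , 0.16, 0.01]]
```

{"method": "jog_arm", "body": {
  "commands": [
    [[0.08,0.1,0.3,0.1,0.2,0,1],[0.08,0.1,0.3,0.1,0.2,0,1],[0.08,0.1,0.3,0.1,0.2,0,1],[0.08,0.1,0.3,0.1,0.1,0,1],[0,0,0,0,0,0,1],[0,0,0,0,0,0,1],[0,0,0,0,0,0,1],[0,0,0,0,0,0,1],[0,0,0,0,0,0,1],[0,0,0,0,0,0,1]]
  ]
}}

```text
clock: 26.75
tcp_pos: [0.5628, -0.1403, 0.1862]
orientation: [[0.815, -0.288, 0.503], [-0.337, -0.942, 0.005], [0.472, -0.173, -0.864]]
ft_force: [0.6, -0.6, -1.1]
gripper_width: 0.111
```

```bash
python3 - <<'E'
from h import *
rrel(); plan(*atr(-.006),5)
E
```

```text
t 26.75 tip [ 0.8919 -0.6835 10.1118] jaw -19.96403553621298 tilt [ 0.1812 -0.0485] F [ 0.017  -0.5581 -1.2238] w 0.11078110209727314
[[-0.01, -0.01,  0.32, -0.  , -0.04,  0.01],
 [-0.01, -0.01,  0.32, -0.  , -0.04,  0.01],
 [-0.01, -0.01,  0.32, -0.  , -0.04,  0.01],
 [-0.01, -0.01,  0.32, -0.  , -0.04,  0.01],
 [-0.01, -0.01,  0.32, -0.  , -0.04,  0.01]]
```

{"method": "jog_arm", "body": {
  "commands": [
    [[-0.05,-0.05,0.3,0,0,0,1],[0,0,0.3,0,0,0,1],[0,0,0.3,0,0,0,1],[0,0,0.3,0,0,0,1],[0,0,0.2,0,0,0,1],[0,0,0,0,0,0,1],[0,0,0,0,0,0,1],[0,0,0,0,0,0,1],[0,0,0,0,0,0,1],[0,0,0,0,0,0,1]]
  ]
}}

```text
clock: 28.0
tcp_pos: [0.5701, -0.1396, 0.173]
orientation: [[0.815, -0.288, 0.503], [-0.337, -0.942, 0.005], [0.472, -0.173, -0.864]]
ft_force: [-0.5, 0.9, -1.4]
gripper_width: 0.11
```

```bash
python3 - <<'E'
from h import *
rrel()
E
```

```text
t 28.0 tip [ 0.5953 -0.0075 -4.9515] jaw -19.963392293991454 tilt [ 0.1769 -0.0473] F [-1.1247  0.8537 -0.9996] w 0.1101307792566079
```

{"method": "jog_arm", "body": {
  "commands": [
    [[0,0,0.2,0,0,0,1],[0,0,0.2,0,0,0,1],[0,0,0.15,0,0,0,1],[0,0,0.1,0,0,0,1],[0,0,0.1,0,0,0,1],[0,0,0,0,0,0,1],[0,0,0,0,0,0,1],[0,0,0,0,0,0,1],[0,0,0,0,0,0,1],[0,0,0,0,0,0,1]]
  ]
}}

```text
clock: 29.25
tcp_pos: [0.574, -0.1396, 0.1672]
orientation: [[0.814, -0.288, 0.504], [-0.336, -0.942, 0.005], [0.473, -0.173, -0.864]]
ft_force: [-3.7, -0.0, 3.7]
gripper_width: 0.114
```

```bash
python3 - <<'E'
from h import *
rrel()
E
```

```text
t 29.25 tip [  1.2044  -0.126  -11.9989] jaw -19.932766344667765 tilt [ 0.2433 -0.0699] F [-1.3841  0.0323  5.0814] w 0.11417928812013638
```

{"method": "jog_arm", "body": {
  "commands": [
    [[0,0,0.08,0,0,0,1],[0,0,0.08,0,0,0,1],[0,0,0.05,0,0,0,1],[0,0,0,0,0,0,1],[0,0,0,0,0,0,1],[0,0,0,0,0,0,1],[0,0,0,0,0,0,1],[0,0,0,0,0,0,1],[0,0,0,0,0,0,1],[0,0,0,0,0,0,1]]
  ]
}}

```text
clock: 30.5
tcp_pos: [0.5742, -0.1394, 0.1671]
orientation: [[0.814, -0.287, 0.505], [-0.335, -0.942, 0.005], [0.474, -0.173, -0.863]]
ft_force: [-5.0, 0.5, 5.5]
gripper_width: 0.109
```

```bash
python3 - <<'E'
from h import *
rrel()
E
```

```text
t 30.5 tip [  1.5104   0.0406 -12.14  ] jaw -19.859496533497655 tilt [ 0.2976 -0.0665] F [-1.5697  0.5538  7.2044] w 0.10886846773101716
```

The press hit the hard stop: force rose by 2 N for only 0.14 mm of travel. I retract along the axis.

{"method": "jog_arm", "body": {
  "commands": [
    [[0,0,-0.4,0,0,0,1],[0,0,-0.8,0,0,0,1],[0,0,-1,0,0,0,1],[0,0,-1.5,0,0,0,1],[0,0,-2,0,0,0,1],[0,0,-2,0,0,0,1],[0,0,-2,0,0,0,1],[0,0,-2,0,0,0,1],[0,0,-2,0,0,0,1],[0,0,-1,0,0,0,1]]
  ]
}}

```text
clock: 31.75
tcp_pos: [0.4951, -0.1401, 0.3031]
orientation: [[0.813, -0.288, 0.506], [-0.335, -0.942, 0.001], [0.477, -0.171, -0.862]]
ft_force: [-0.0, -0.6, -0.6]
gripper_width: 0.112
```

```bash
python3 - <<'E'
from h import *
o=st(); 
plan([.435,.31,.31],down(-20),10)
s=snap('wrist'); w=cloud(s).reshape(-1,3); q=(w-o['tcp_pos'])@o['orientation']
b=q[(np.hypot(q[:,0],q[:,1])<.02)&(q[:,2]>.03)&(q[:,2]<.072)]
f=least_squares(lambda x:np.linalg.norm(b[:,:2]-x[:2]-(b[:,2:]-.05)*x[2:],axis=1)-.0055,[0,0,0,0],loss='soft_l1',f_scale=.001); print(f.x[:2]*1000,np.degrees(f.x[2:]))
fl=q[(np.hypot(q[:,0],q[:,1])<.012)&(q[:,2]>.06)&(q[:,2]<.09)&(np.hypot(q[:,0],q[:,1])>.0075)]; print('flange z',len(fl),np.median(fl[:,2]),'expect',.1302-.054)
E
```

```text
31.75 q [-0.593   0.0441  1.866   0.3992  0.82   -0.4656] tcp [ 0.4951 -0.1401  0.3031] F [-0.0062 -0.6285 -0.5595] M [ 0.0169  0.2903 -0.0192] w 0.11205447761747504
[[ 0.8128 -0.2879  0.5064]
 [-0.3347 -0.9423  0.0014]
 [ 0.4768 -0.1706 -0.8623]]
[[-1.96, -4.08, -0.36, -1.04, -2.86,  0.05],
 [-1.98, -4.07, -0.33, -1.04, -2.86,  0.05],
 [-2.  , -4.06, -0.31, -1.04, -2.86,  0.05],
 [-2.02, -4.06, -0.28, -1.04, -2.86,  0.05],
 [-2.04, -4.05, -0.25, -1.04, -2.86,  0.05],
 [-2.05, -4.05, -0.22, -1.04, -2.86,  0.05],
 [-2.07, -4.04, -0.19, -1.04, -2.86,  0.05],
 [-2.08, -4.04, -0.16, -1.04, -2.86,  0.05],
 [-2.09, -4.03, -0.13, -1.04, -2.86,  0.05],
 [-2.1 , -4.03, -0.1 , -1.04, -2.86,  0.05]]
[-1.1094  2.0738] [-0.3336  0.1361]
flange z 112 0.07655639743635093 expect 0.07620000000000002
```

{"method": "jog_arm", "body": {
  "commands": [
    [[-1.9,-3,-0.4,-0.5,-2,0,1],[-2,-4.1,-0.3,-1,-2.9,0,1],[-2,-4.1,-0.3,-1,-2.9,0,1],[-2,-4.1,-0.3,-1,-2.9,0,1],[-2,-4,-0.3,-1,-2.9,0,1],[-2,-4,-0.2,-1,-2.9,0,1],[-2.1,-4,-0.2,-1,-2.9,0,1],[-2.1,-4,-0.2,-1,-2.9,0,1],[-2.1,-4,-0.1,-1,-2.9,0,1],[-2,-3.5,-0.1,-1,-2.9,0,1]]
  ]
}}

```text
clock: 33.05
tcp_pos: [0.4271, 0.3039, 0.3088]
orientation: [[0.941, -0.339, -0.002], [-0.339, -0.941, 0.005], [-0.004, -0.003, -1.0]]
ft_force: [1.5, -0.6, 1.4]
gripper_width: 0.107
```

```bash
cat >> h.py <<'E'
def tipst():
    o=bot.get_obs(); print('t',o['clock'],'tip',(o['tcp_pos']+o['orientation']@OFF)*1000,'toolz',o['orientation'][:,2],'F',o['ft_force'],'w',o['gripper_width'])
def ats(z,psi=-20): R=down(psi); return np.array([.4417,.3218,z])-R@OFF,R   # tip at height z over the hole
E
python3 - <<'E'
from h import *
st(); tipst(); plan(*ats(.09),8)
E
```

```text
33.05 q [0.4693 0.3001 1.4177 0.0051 1.4237 0.8149] tcp [0.4271 0.3039 0.3088] F [ 1.4629 -0.6148  1.3549] M [ 0.0084 -0.0724  0.0106] w 0.10673251553945305
[[ 0.9406 -0.3394 -0.0022]
 [-0.3394 -0.9406  0.0045]
 [-0.0036 -0.0035 -1.    ]]
t 33.05 tip [425.8123 302.9376 183.5654] toolz [-0.0022  0.0045 -1.    ] F [ 1.4629 -0.6148  1.3549] w 0.10673251553945305
[[ 0.11, -0.29,  1.17, -0.02,  0.03,  0.02],
 [ 0.1 , -0.29,  1.17, -0.02,  0.03,  0.02],
 [ 0.1 , -0.29,  1.17, -0.02,  0.03,  0.02],
 [ 0.1 , -0.29,  1.17, -0.02,  0.03,  0.02],
 [ 0.1 , -0.29,  1.17, -0.02,  0.03,  0.02],
 [ 0.1 , -0.29,  1.17, -0.02,  0.03,  0.02],
 [ 0.1 , -0.29,  1.17, -0.02,  0.03,  0.02],
 [ 0.1 , -0.29,  1.17, -0.02,  0.03,  0.02]]
```

{"method": "jog_arm", "body": {
  "commands": [
    [[0.1,-0.25,1.3,0,0,0,1],[0.1,-0.3,1.3,0,0,0,1],[0.1,-0.3,1.3,0,0,0,1],[0.1,-0.3,1.3,0,0,0,1],[0.1,-0.3,1.3,0,0,0,1],[0.1,-0.3,1.2,0,0,0,1],[0.1,-0.3,0.8,0,0,0,1],[0,0,0,0,0,0,1],[0,0,0,0,0,0,1],[0,0,0,0,0,0,1]]
  ]
}}

```text
clock: 34.3
tcp_pos: [0.4414, 0.3213, 0.2169]
orientation: [[0.941, -0.34, -0.003], [-0.34, -0.941, 0.003], [-0.004, -0.002, -1.0]]
ft_force: [0.2, -0.6, -0.8]
gripper_width: 0.111
```

```bash
python3 - <<'E'
from h import *
tipst(); plan(*ats(.055),4)
s=snap('scene'); w=cloud(s).reshape(-1,3); t=w[(np.hypot(w[:,0]-.4417,w[:,1]-.3218)<.02)&(w[:,2]>.115)&(w[:,2]<.19)]
f=least_squares(lambda x:np.linalg.norm(t[:,:2]-x[:2]-(t[:,2:]-.1)*x[2:],axis=1)-.0053,[.4417,.3218,0,0],loss='soft_l1',f_scale=.001); print(len(t),f.x)
E
```

```text
t 34.3 tip [440.0032 320.0826  91.6628] toolz [-0.0032  0.003  -1.    ] F [ 0.2195 -0.613  -0.8204] w 0.11092283071190782
[[ 0.02, -0.06,  0.92, -0.03,  0.06,  0.04],
 [ 0.02, -0.06,  0.92, -0.03,  0.06,  0.04],
 [ 0.01, -0.06,  0.92, -0.03,  0.06,  0.04],
 [ 0.01, -0.06,  0.92, -0.03,  0.06,  0.04]]
153 [ 0.4392  0.3205  0.0215 -0.0111]
```

{"method": "jog_arm", "body": {
  "commands": [
    [[0.08,-0.12,0.5,-0.1,0.2,0,1],[0.05,-0.1,0.8,0,0,0,1],[0,0,0.8,0,0,0,1],[0,0,0.8,0,0,0,1],[0,0,0.8,0,0,0,1],[0,0,0.5,0,0,0,1],[0,0,0,0,0,0,1],[0,0,0,0,0,0,1],[0,0,0,0,0,0,1],[0,0,0,0,0,0,1]]
  ]
}}

```text
clock: 35.6
tcp_pos: [0.4436, 0.3231, 0.1723]
orientation: [[0.941, -0.34, 0.0], [-0.34, -0.941, 0.0], [0.0, -0.001, -1.0]]
ft_force: [0.2, -0.5, -1.4]
gripper_width: 0.114
```

```bash
python3 - <<'E'
from h import *
tipst(); plan(*ats(.02),4)
E
```

```text
t 35.6 tip [442.7078 321.5489  47.1225] toolz [ 0.0005  0.0004 -1.    ] F [ 0.1788 -0.4814 -1.4293] w 0.11412557050667034
[[-0.03,  0.  ,  0.68, -0.01, -0.  ,  0.04],
 [-0.02,  0.  ,  0.68, -0.01, -0.  ,  0.04],
 [-0.02,  0.  ,  0.68, -0.01, -0.  ,  0.04],
 [-0.02,  0.  ,  0.68, -0.01, -0.  ,  0.04]]
```

{"method": "jog_arm", "body": {
  "commands": [
    [[-0.06,0,0.5,0,0,0,1],[0,0,0.5,0,0,0,1],[0,0,0.5,0,0,0,1],[0,0,0.5,0,0,0,1],[0,0,0.5,0,0,0,1],[0,0,0,0,0,0,1],[0,0,0,0,0,0,1],[0,0,0,0,0,0,1],[0,0,0,0,0,0,1],[0,0,0,0,0,0,1]]
  ]
}}

```text
clock: 36.85
tcp_pos: [0.4431, 0.3233, 0.1457]
orientation: [[0.941, -0.34, 0.001], [-0.34, -0.941, 0.001], [0.001, -0.001, -1.0]]
ft_force: [-0.4, 1.4, -0.3]
gripper_width: 0.11
```

```bash
python3 - <<'E'
from h import *
tipst(); st()
E
```

```text
t 36.85 tip [442.2249 321.8608  20.5174] toolz [ 0.0008  0.0006 -1.    ] F [-0.4228  1.4134 -0.3256] w 0.10964182127514627
36.85 q [0.4906 0.4859 1.6041 0.0002 1.0507 0.837 ] tcp [0.4431 0.3233 0.1457] F [-0.4228  1.4134 -0.3256] M [-0.0205 -0.0689 -0.0134] w 0.10964182127514627
[[ 0.9405 -0.3397  0.0008]
 [-0.3397 -0.9405  0.0006]
 [ 0.0005 -0.0008 -1.    ]]
```

Going smoothly. I have 15.5 mm left to lower.

{"method": "jog_arm", "body": {
  "commands": [
    [[0,0,0.4,0,0,0,1],[0,0,0.4,0,0,0,1],[0,0,0.4,0,0,0,1],[0,0,0.2,0,0,0,1],[0,0,0,0,0,0,1],[0,0,0,0,0,0,1],[0,0,0,0,0,0,1],[0,0,0,0,0,0,1],[0,0,0,0,0,0,1],[0,0,0,0,0,0,1]]
  ]
}}

```text
clock: 38.1
tcp_pos: [0.4432, 0.3234, 0.1308]
orientation: [[0.941, -0.34, 0.001], [-0.34, -0.941, 0.001], [0.001, -0.001, -1.0]]
ft_force: [-0.1, -0.2, 0.1]
gripper_width: 0.109
```

```bash
python3 - <<'E'
from h import *
tipst()
E
```

```text
t 38.1 tip [442.3118 321.9146   5.6069] toolz [ 0.001   0.0007 -1.    ] F [-0.0944 -0.1784  0.0848] w 0.10925199798481211
```

Seated to within 0.6 mm. I open and retract straight up.

{"method": "jog_arm", "body": {
  "commands": [
    [[0,0,0,0,0,0,0],[0,0,0,0,0,0,0],[0,0,0,0,0,0,0],[0,0,-1,0,0,0,0],[0,0,-2,0,0,0,0],[0,0,-3,0,0,0,0],[0,0,-3,0,0,0,0],[0,0,-3,0,0,0,0],[0,0,-2,0,0,0,0],[0,0,0,0,0,0,0]]
  ]
}}

```text
clock: 39.35
tcp_pos: [0.4432, 0.3234, 0.2796]
orientation: [[0.941, -0.34, 0.004], [-0.34, -0.941, 0.002], [0.003, -0.004, -1.0]]
ft_force: [-0.2, 0.1, -0.6]
gripper_width: 0.5
```

```bash
python3 - <<'E'
from h import *
st(); 
for n in ('scene','side'): snap(n); pin(n)
for n in ('scene','side'):
    w=cloud(load(n)).reshape(-1,3); t=w[(np.hypot(w[:,0]-.442,w[:,1]-.322)<.02)&(w[:,2]>.056)]; print('pin top z',t[:,2].max())
    q=(w-PORT)@Rp; k=q[(np.hypot(q[:,0],q[:,1])<.03)&(q[:,2]>.06)&(q[:,2]<.105)]; print('wing top',np.sort(k[:,2])[-8:]*1000, len(k))
a=load('scene')['color'][...,::-1]; cv2.imwrite('pics/fin.png',a)
E
```

```text
39.35 q [0.4906 0.3612 1.4089 0.0001 1.3664 0.837 ] tcp [0.4432 0.3234 0.2796] F [-0.1954  0.0775 -0.5904] M [-0.0681 -0.1119 -0.0608] w 0.4998607579410168
[[ 0.9406 -0.3396  0.0044]
 [-0.3396 -0.9406  0.0025]
 [ 0.0033 -0.0038 -1.    ]]
scene pin 161 [ 0.4423  0.3214 -0.0016 -0.0052]
 stand 835 ((441.7867736816406, 321.94000244140625), (58.18998718261719, 56.11165237426758), 14.518758773803711) 0.049952852133453685
side pin 190 [ 0.4437  0.3209 -0.0001 -0.0038]
 stand 635 ((443.0755310058594, 321.2337341308594), (56.184593200683594, 60.580841064453125), 14.524806022644043) 0.04998909382948935
pin top z 0.6192823749212011
wing top [83.465  83.5723 83.8204 83.8774 83.8923 84.0238 84.2284 84.5873] 163
pin top z 0.6173447879691855
wing top [82.1216 82.2977 82.3398 82.5437 82.6589 82.7401 85.2138 85.6076] 76
```

View pics/fin.png

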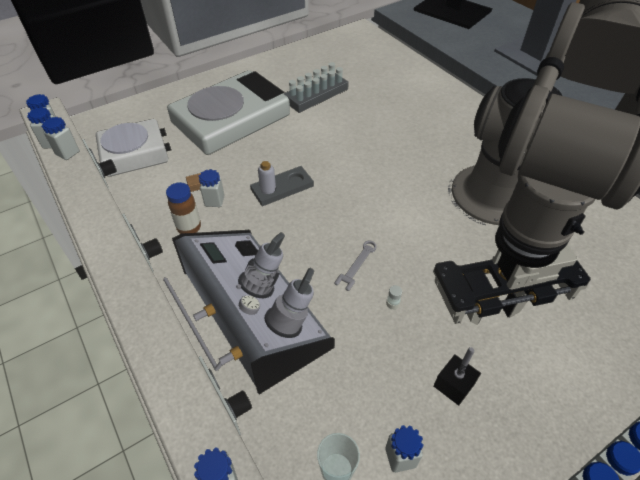

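The final view shows the cartridge locked in the port at (262,270), the pin upright in its stand at (462,370), and the gripper clear. The trap and the other bench items are where they started.

```bash
python3 -c "
from h import *
print(bot.sign_off())"
```

```text
the job is handed in; nothing more can be done
None
```

The cartridge is locked in the open port, the reset button was pressed fully down, the pin is back in its stand, and I handed the job in at about 39 s. `sign_off` reports no verdict.

- **Cartridge:** I found the slots in the wrist depth image, at about -58° in the port frame. The cartridge went in on the first try: pushed against the spring, turned 91° clockwise, eased up and let go. Just after release its wing top measured 81.4 mm above the port face, the same as the fitted neighbour. The final coarser views read about 82–84 mm, against 82 mm expected.
- **Button:** The pin tip reached about 12 mm below the mouth of the recess. It met a hard stop there: force rose by 2 N for 0.14 mm, to about 8 N net. I did not check the button's spring-back directly; the pin was withdrawn from it.
- **Pin:** It measures upright to within 0.3°. Its position is within 1 mm of where it started, and it had been lowered to about 0.6 mm from fully seated before I opened the gripper. My final "pin top" height check was invalid because it picked up the gripper above.
- **Bench:** The trap, bottles and other items look unmoved in the last picture, and the gripper was clear of everything. I did not measure their displacement.

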